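# Close the amplifier box and hold it in the corner fixture for screwing

## Robot

A 6-joint arm with a two-finger parallel gripper is mounted at the origin on the work surface. World frame = base frame: x ahead of the robot, y to its left, z up, the work surface at z = 0. Lengths are in m, angles in rad, forces in N, time in s.
With the tool pointing down it reaches from about 0.3 to 0.875 m from the base axis. Payload 6.4 kg.
Tool frame: the origin (TCP) lies at the centre of the arm's flange, where the gripper is bolted on; the fingertips stand 173 mm ahead of it and the grasp point (between the pads) lies 155 mm ahead of it; z points along the fingers, y is the direction in which the jaws open and shut (so a half turn about z gives the same grasp; the last joint's range is limited). The gripper opens to 85 mm and grips with 20 to 120 N. Pads are 22 mm wide; open, the fingers measure 114 mm over their backs; the gripper's body (76 mm by 85 mm) begins 54 mm behind the grasp point. The pads swing forward as they close: fully open they stand 13 mm farther back than shut.
Start: joints at [-1.395, 0.181, 1.607, -0, 1.354, -0.206], TCP at [0.214, -0.534, 0.405] pointing down, gripper open.
Joint ranges: [-2.99, 2.99], [-0.89, 2.07], [0.3, 2.58], [-1.14, 4.28], [0, 2.63], [-3.12, 3.12]. Speed limits (rad/s): [2.57, 2.57, 3.01, 3.14, 3.14, 3.14].

## Interface

Orientations are given as a unit quaternion [x, y, z, w].
In Python, from bench import bot, imaging gives the robot as it stands.
- The arm moves only by the tool arm_command, never from a script. Its argument "motion" is a list of rows, each a list of 3 entries, a list of its own where there are three numbers: the opening, from 0 (shut) to 1 (fully open), then the shift along the tool's x, y, z in mm, then the turn, a rotation vector about the tool's x, y, z in degrees. A call has 1 to 5 rows; each row shifts and turns the commanded pose from where the row before left it, along the tool's axes as they then stand; what a row does not reach is not made up. A row lasts 1/8 s, in which the tool goes at most 62.5 mm and 10.7 degrees, less where a joint would pass 70% of its speed; a pose out of reach is approached as far as the arm can. A call with a gripper value outside its range is refused whole. The fingers move at their own pace and stop on an object; "newtons" is the grip in N (left out, the last holds). Time passes only in rows, so rows that do not move let the fingers close. It gives the time, the measured TCP pose, the force and the opening at its end, in the units of the state.
- bot.get_state(): the state, without advancing time (a new reading comes with each control period).
- imaging.capture(name): name is "scene" or "top"; returns a dict with "img" (400x640x3 uint8, red, green, blue), "K" (3x3 intrinsics, pixels), "eye" and "orientation" of the camera in the world. Camera axes: x right, y up, looking along -z (the intrinsics and any distortion apply to the point x, -y, -z); pixel columns grow to the right and rows downward; lengths in m; the calibration is good to about 2 mm. A picture is of the moment at which its call begins. There is no depth.
- bot.job_done(): hands the job in, once; it reports no verdict.
The state is a dict: "time": time; "q": joint angles; "joint_velocities": joint speeds; "joint_torque": joint torques, N m; "tool_pos": TCP position; "tool_rot": TCP orientation; "force": force on the tool from outside, world axes, zero at the start; "torque": the same for the moment, N m; "opening": finger opening in m.
Only numpy, scipy, OpenCV 4.12 (cv2) and the standard library are available. Lean on these libraries where they do the work, as an engineer would, in place of code of your own. Each camera call takes 0.05 s, during which the arm holds its last target.

## Task

Fit the finned lid on the open die-cast box, set the closed box on the fixture plate and push it into the corner, so that its long side is flush and tight against the long fence and its plain end (the one without sockets) tight against the short fence at the same moment. The lid screws are driven next, so do not let go: finish with the fingers still on the box itself, pressing it against both fences, box flat on the plate and lid fully home. Leave the multimeter, screw tray, screwdriver and solder reel where they are.

Things in the scene. Friction and masses are not known exactly. Their poses are not given: they have to be found in the camera images.
- box_center (a point): Loose die-cast aluminium box 110 x 58 mm, 40 mm high, open on top (walls 4 mm, opening 102 x 50 mm), green circuit board inside, 0.2 to 0.3 kg. Point: its centre, 20 mm above its underside. Own +x runs along its length to the plain end, which starts roughly away from the robot; y across the 58 mm width, z up. Two steel sockets stand 20 mm out of the -x end.
- lid_sink (a point): Centre of the dark finned heat sink (50 mm along x, 30 mm along y, 15 mm high) in the middle of the loose lid's top; the lid lies right way up on the bench. 7.5 mm above the lid plate's top face, 16.5 mm above the lid's lowest point. x along the lid, z up. With the lid fully home, this point is straight above the box's centre by 31.5 mm. Fits either way round.
- lid: The lid: aluminium plate 108 x 56 x 4 mm; under it a tapered locating lip 5 mm deep, 98 x 46 mm at the plate and 90 x 38 mm at its bottom, drops into the box opening with 2 mm play each side; the plate then lies on the rim. Origin at the centre of the lip's underside, x along its length, z up. 0.1 to 0.17 kg.
- corner (a point): Corner of the fixture, on the plate's top face, 12 mm above the bench, where the planes of the two fence faces meet. +x points square into the short fence, roughly away from the robot (its face: x = 0, y from 8 to 98 mm); -y points square into the long fence (its face: y = 0, x from -152 to 8 mm). The box in place has its centre at x -55, y 29, z 20 mm and its x along this x.
- fixture: The fixture, fixed to the bench (place and yaw vary): aluminium plate 200 (x) x 150 (y) x 12 mm with a grid of tapped holes and two plain dark steel fences on it, 16 mm wide, 10 mm above the plate. Origin at the centre of the plate's underside, axes as corner, which lies at x 62, y -47, z 12 mm.
- box: The same box; origin at the centre of its underside, axes as box_center. Socket centres: y -14 and 14 mm, 20 mm up.
- long_fence: Long fence, fixed on the plate: steel bar 160 x 16 x 10 mm, origin at the centre of its underside, x along it (the corner's x); its face towards the box is 8 mm to its +y. Plate and fences are rigid dry metal: friction of the box on them is about 0.5 to 0.7.
- short_fence: Short fence, fixed on the plate: steel bar 16 x 90 x 10 mm, origin at the centre of its underside, y along it; its face towards the box is 8 mm to its -x.
- multimeter: Bystander: orange and black multimeter lying flat, 78 x 160 x 45 mm, origin under its middle, long axis y.
- screw_tray: Bystander: grey divided tray of small screws, 90 x 130 x 28 mm, origin under its middle.
- screwdriver: Bystander: yellow and green screwdriver lying along its own y, about 210 mm long, 29 mm thick, origin under its middle.
- solder_reel: Bystander: upright reel of solder wire, 54 mm across, 46 mm high, origin under its middle.
There are look-alikes about, which are no part of the job. Leave any blue look-alike of the box alone. What is shaped like the lid but yellow is not meant.

How it is judged:
At the end, for the whole second after the job is handed in: Lid home on the box (2.5 mm in height, 5 mm sideways); box flat on the plate (3.5 mm), within 3 mm of its place in the corner and 0.035 rad square, plain end to the short fence, at rest; it presses each fence with over 2 N and the fingers press the box with over 2 N, through the last second (z of lid_sink in the frame of box_center between 0.029 and 0.034 m and x of lid_sink in the frame of box_center between -0.005 and 0.005 m and y of lid_sink in the frame of box_center between -0.005 and 0.005 m and angle between the x axis of lid_sink and the x axis of box_center, either way round below 0.12 rad and x of box_center in the frame of corner between -0.058 and -0.052 m and y of box_center in the frame of corner between 0.026 and 0.032 m and z of box_center in the frame of corner below 0.0235 m and angle between box_center's own z axis and vertical below 0.05 rad and angle between the x axis of box_center and the x axis of corner, either way round below 0.035 rad and contact force between box and long_fence above 2 N and contact force between box and short_fence above 2 N and contact force between the fingers and box above 2 N and linear speed of box below 0.02 m/s); the arm keeps its last pose, push and grip.
It fails at once if the multimeter is moved by more than 30 mm (distance of multimeter from where it was at the start of the episode above 0.03 m).
It fails at once if the screw tray is moved by more than 30 mm (distance of screw_tray from where it was at the start of the episode above 0.03 m).
It fails at once if the screwdriver is moved by more than 30 mm (distance of screwdriver from where it was at the start of the episode above 0.03 m).
It fails at once if the solder reel is moved by more than 30 mm (distance of solder_reel from where it was at the start of the episode above 0.03 m).
It also fails if it takes over 72 s, if anything falls off the work surface, if the arm or the gripper's body presses on something with over 40 N, if the wrist force passes 120 N, or if a joint passes its speed limit or range.

## Working session

There is one attempt and no reset: what is moved stays moved. The work goes in short steps, Python scripts to look and compute and a tool call to move; the robot and the scene stay as the last step left them, time stands still between calls to the robot, and variables do not carry over. Pictures are saved under pics/ and viewed, and the job is handed in when it is done.

Besides the shell and the picture viewer there is one more tool, called after "Emit:" in YAML: its name, and indented under it one key for each argument. arm_command: Moves the arm, as the interface text tells. Its arguments: {"type":"object","properties":{"motion":{"type":"array"},"newtons":{"type":"number"}},"required":["motion"]}

```bash
mkdir -p pics; ls
python3 - <<'E'
from bench import bot, imaging
import cv2
print(bot.get_state())
for n in ("scene","top"):
    c=imaging.capture(n); print(n,c["K"],c["eye"],c["orientation"],[k for k in c])
    cv2.imwrite(f"pics/{n}0.png",c["img"][:,:,::-1])
    import numpy as np; np.savez(f"{n}0.npz",**{k:np.array(v) for k,v in c.items()})
E
```

```text
pics
{'time': 0.0, 'q': array([-1.39529979e+00,  1.81584722e-01,  1.60801175e+00, -2.27464879e-07,
        1.35378528e+00, -2.06312807e-01]), 'joint_velocities': array([ 0.0002229 ,  0.00161227,  0.00046247,  0.00144386, -0.00073807,
       -0.00080548]), 'joint_torque': array([-3.54855647e-04, -4.44869435e+01, -3.51337874e+01, -4.34445365e-04,
        9.11877461e-03,  1.30589956e-05]), 'tool_pos': array([ 0.2142099 , -0.53334035,  0.4037575 ]), 'tool_rot': array([ 9.81832580e-01,  1.89747157e-01,  1.36717140e-05, -8.94441738e-04]), 'force': array([ 0.47143586,  0.09383839, -0.02376904]), 'torque': array([ 0.04778169,  0.0145556 , -0.02518944]), 'opening': 0.0849024645679409}
scene [[369.47457847   0.         318.9051537 ]
 [  0.         369.47457847 205.57621936]
 [  0.           0.           1.        ]] [ 1.10115174 -0.74132819  0.85179535] [0.38249447 0.12758823 0.27130594 0.87396357] ['img', 'K', 'eye', 'orientation']
top [[386.31821652   0.         320.18623145]
 [  0.         386.31821652 201.07240116]
 [  0.           0.           1.        ]] [ 0.43496584 -0.01277974  1.10378805] [ 0.05601165 -0.05757248 -0.70229585  0.70733913] ['img', 'K', 'eye', 'orientation']
```

View pics/scene0.png

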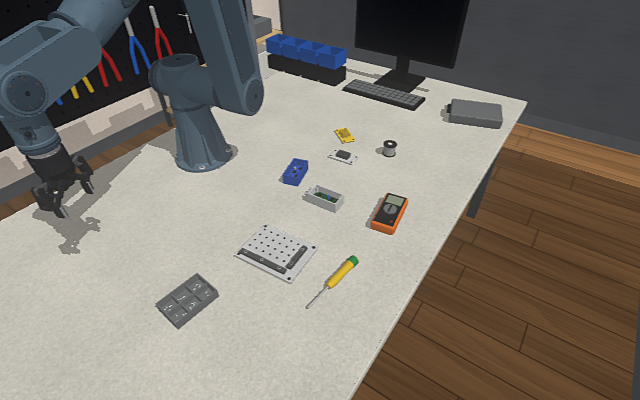

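View pics/top0.png

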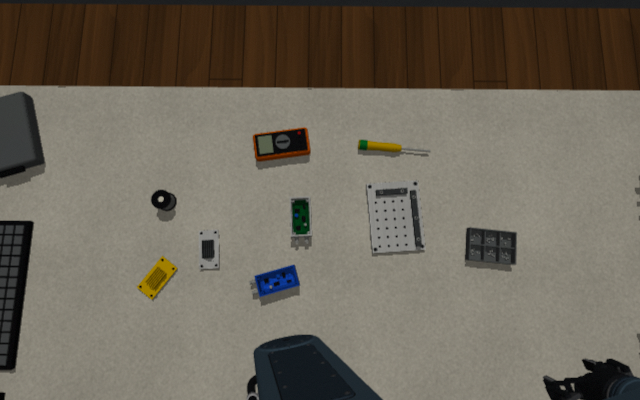

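Candidates in the top view:
- **Box:** silver with green board at (301,218), or the blue look-alike at (277,281).
- **Lid:** silver with dark sink at (209,250), or the yellow look-alike at (157,278).

By the description I choose the silver ones. I'll check this in a close crop.

Run:
```python
import cv2,numpy as np
i=cv2.imread("pics/top0.png")
a=cv2.resize(i[185:305,130:330],None,fx=4,fy=4,interpolation=cv2.INTER_CUBIC)
cv2.imwrite("pics/crop0.png",a)
b=cv2.resize(i[170:265,355:435],None,fx=6,fy=6,interpolation=cv2.INTER_CUBIC)
cv2.imwrite("pics/crop1.png",b)
```

```text
(no output)
```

View pics/crop0.png

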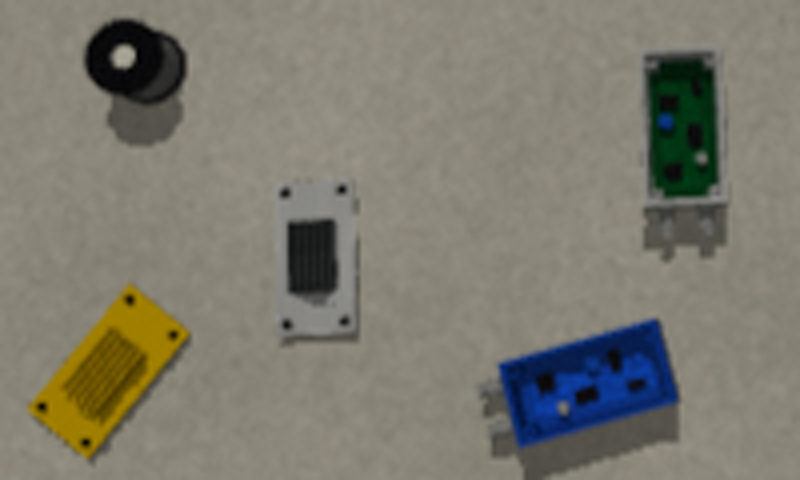

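View pics/crop1.png

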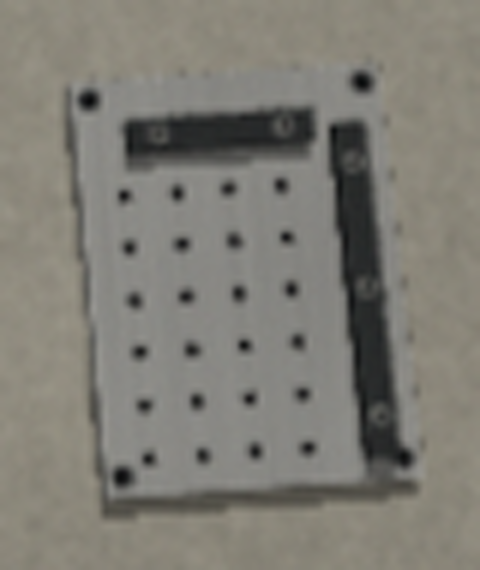

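The crop confirms it: real box at top px (301,218) with sockets toward the robot, lid at (209,250), yellow and blue left alone. Fences: the short one on the far side, the long one on the right. Next I'll measure.

```bash
cat > h.py <<'E'
import numpy as np,cv2
from scipy.spatial.transform import Rotation as R
def load(n): return dict(np.load(n+".npz"))
def ray(c,u,v):
    K=c["K"]; d=np.array([(u-K[0,2])/K[0,0],-(v-K[1,2])/K[1,1],-1.])
    return R.from_quat(c["orientation"]).apply(d)
def onz(c,p,z):
    d=ray(c,*p); e=c["eye"]; return (e+d*(z-e[2])/d[2])
def proj(c,P):
    q=R.from_quat(c["orientation"]).inv().apply(np.asarray(P)-c["eye"]); K=c["K"]
    return np.array([K[0,2]+K[0,0]*q[0]/-q[2],K[1,2]+K[1,1]*q[1]/q[2]])
def cap(n,name):
    from bench import imaging
    c=imaging.capture(n); np.savez(name+".npz",**{k:np.array(v) for k,v in c.items()})
    cv2.imwrite(f"pics/{name}.png",c["img"][:,:,::-1]); return c
E
python3 - <<'E'
from h import *
c=load("top0"); i=c["img"]
print(i[250,190:230].tolist()); print(i[218,285:315].tolist()); print(i[190,370:430].tolist())
s=cv2.imread("pics/scene0.png")
cv2.imwrite("pics/crop2.png",cv2.resize(s[140:220,270:370],None,fx=7,fy=7,interpolation=cv2.INTER_CUBIC))
cv2.imwrite("pics/crop3.png",cv2.resize(s[215:295,225:330],None,fx=7,fy=7,interpolation=cv2.INTER_CUBIC))
E
```

```text
[[141, 136, 125], [140, 136, 124], [139, 136, 124], [137, 132, 121], [138, 134, 123], [139, 136, 123], [134, 130, 119], [134, 132, 120], [137, 134, 124], [139, 137, 132], [136, 136, 132], [117, 116, 113], [35, 36, 35], [28, 28, 27], [33, 35, 34], [25, 26, 26], [36, 36, 38], [25, 26, 26], [33, 34, 34], [27, 28, 27], [35, 34, 35], [24, 26, 25], [34, 36, 36], [38, 38, 37], [94, 94, 91], [139, 139, 135], [142, 141, 137], [140, 139, 135], [124, 122, 118], [98, 94, 87], [140, 136, 125], [139, 136, 124], [143, 138, 127], [141, 137, 124], [140, 136, 123], [139, 136, 122], [141, 135, 123], [142, 137, 125], [145, 140, 128], [147, 141, 129]]
[[136, 133, 120], [135, 130, 119], [137, 133, 120], [138, 134, 123], [138, 135, 124], [136, 134, 128], [114, 114, 111], [62, 69, 62], [3, 44, 17], [2, 39, 14], [3, 27, 10], [4, 26, 11], [4, 27, 9], [4, 36, 14], [2, 52, 17], [5, 53, 21], [6, 41, 17], [7, 9, 9], [14, 13, 14], [12, 12, 12], [6, 28, 11], [3, 52, 20], [2, 43, 16], [15, 48, 24], [82, 91, 82], [130, 130, 125], [120, 118, 110], [141, 136, 124], [139, 134, 122], [139, 134, 121]]
[[139, 139, 134], [1
[... 186 characters left out ...]
42, 43], [37, 38, 40], [39, 41, 41], [37, 40, 40], [41, 43, 42], [38, 40, 40], [38, 40, 39], [39, 39, 39], [40, 41, 41], [39, 41, 40], [39, 42, 40], [41, 42, 41], [40, 41, 41], [41, 42, 44], [40, 42, 42], [40, 42, 42], [40, 41, 42], [62, 64, 62], [85, 86, 82], [55, 53, 52], [71, 71, 70], [44, 47, 46], [41, 43, 42], [46, 47, 48], [90, 91, 88], [136, 135, 130], [128, 127, 123], [97, 96, 94], [86, 89, 85], [81, 81, 79], [69, 71, 69], [68, 70, 68], [89, 90, 87], [129, 128, 124], [137, 137, 132], [128, 127, 122], [120, 117, 108], [143, 138, 127], [144, 140, 128], [144, 139, 126], [141, 137, 124], [138, 135, 122], [139, 135, 122], [138, 135, 122], [141, 136, 124], [140, 135, 122], [138, 135, 121]]
```

View pics/crop2.png

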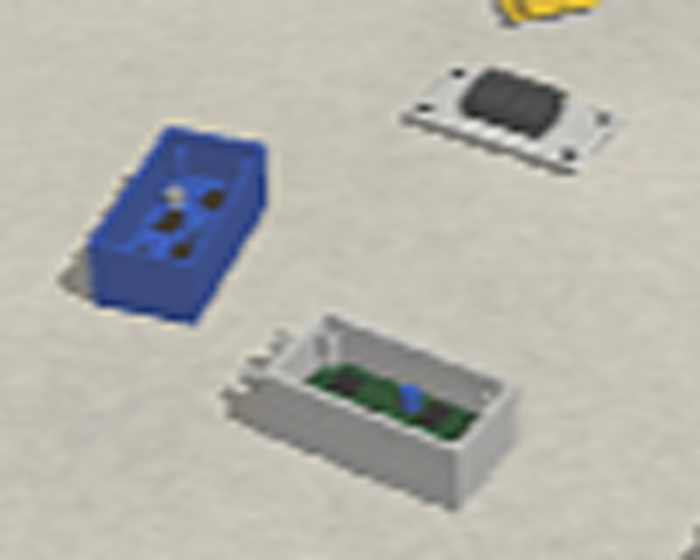

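View pics/crop3.png

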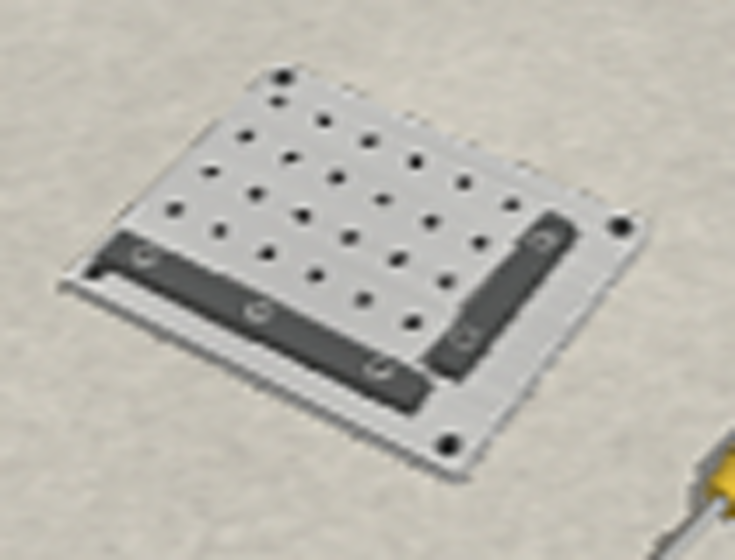

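```bash
cat > m.py <<'E'
from h import *
def ratio_mask(img,up=4):
    f=cv2.resize(cv2.GaussianBlur(img,(0,0),0.6),None,fx=up,fy=up,interpolation=cv2.INTER_CUBIC).astype(np.float32)
    return f[...,2]/(f[...,0]+1), f
def run():
    import sys
    c=load(sys.argv[1]); s=load(sys.argv[2]) 
    r,f=ratio_mask(c["img"]); g=f.max(2)
    m=((r>0.918)).astype(np.uint8)*255
    m=cv2.morphologyEx(m,cv2.MORPH_OPEN,np.ones((5,5)))
    cv2.imwrite("pics/mask_%s.png"%sys.argv[1],m[680:1120,520:1320])
    return c,s,m,g
if __name__=="__main__":
    c,s,m,g=run()
    def u(p): return (np.asarray(p)+0.5)/4-0.5
    cs,_=cv2.findContours(m,cv2.RETR_EXTERNAL,cv2.CHAIN_APPROX_NONE)
    for name,pt,z in(("lid",(209,250),.009),("box",(301,218),.04),("fix",(395,218),.012)):
        for k in cs:
            if cv2.pointPolygonTest(k,(pt[0]*4.,pt[1]*4.),False)>0:
                b=cv2.boxPoints(cv2.minAreaRect(k)); W=np.array([onz(c,u(p),z) for p in b])
                print(name,u(b).round(1).tolist(),"centre",W.mean(0).round(4),"sides",[round(np.linalg.norm(W[i]-W[i-3])*1000,1) for i in(0,1)],
                  "ang",[round(float(np.degrees(np.arctan2(*(W[(i+1)%4]-W[i])[1::-1]))),2) for i in(0,1)])
    # dark: sink, fences
    d=(g<75).astype(np.uint8)*255
    cs,_=cv2.findContours(d,cv2.RETR_EXTERNAL,cv2.CHAIN_APPROX_NONE)
    for name,pt,z in(("sink",(207,249),.024),("short",(391,192),.022),("long",(417,218),.022)):
        for k in cs:
            if cv2.pointPolygonTest(k,(pt[0]*4.,pt[1]*4.),False)>0:
                b=cv2.boxPoints(cv2.minAreaRect(k)); W=np.array([onz(c,u(p),z) for p in b])
                print(name,u(b).round(1).tolist(),"centre",W.mean(0).round(4),"sides",[round(np.linalg.norm(W[i]-W[i-3])*1000,1) for i in(0,1)],
                  "ang",[round(float(np.degrees(np.arctan2(*(W[(i+1)%4]-W[i])[1::-1]))),2) for i in(0,1)])
E
python3 m.py top0 scene0
```

```text
lid [[197.89999389648438, 229.3000030517578], [218.1999969482422, 229.10000610351562], [218.6999969482422, 268.3999938964844], [198.39999389648438, 268.70001220703125]] centre [0.4745 0.2991 0.009 ] sides [np.float64(57.4), np.float64(110.0)] ang [-88.84, -176.44]
box [[288.79998779296875, 196.5], [310.1000061035156, 195.6999969482422], [311.79998779296875, 242.10000610351562], [290.5, 243.0]] centre [0.5565 0.0402 0.04  ] sides [np.float64(59.5), np.float64(129.4)] ang [-87.34, -177.19]
fix [[365.3999938964844, 183.3000030517578], [418.70001220703125, 178.5], [425.1000061035156, 249.1999969482422], [371.79998779296875, 254.0]] centre [ 0.5713 -0.2285  0.012 ] sides [np.float64(155.1), np.float64(203.3)] ang [-84.31, -176.88]
sink [[201.60000610351562, 258.6000061035156], [201.60000610351562, 239.60000610351562], [213.60000610351562, 239.60000610351562], [213.60000610351562, 258.6000061035156]] centre [0.4729 0.2967 0.024 ] sides [np.float64(52.4), np.float64(33.4)] ang [3.21, -89.59]
short [[375.20001220703125, 189.60000610351562], [406.5, 187.8000030517578], [406.8999938964844, 194.39999389648438], [375.6000061035156, 196.3000030517578]] centre [ 0.6381 -0.2163  0.022 ] sides [np.float64(89.5), np.float64(19.2)] ang [-86.08, -178.28]
long [[407.20001220703125, 190.8000030517578], [414.8999938964844, 189.6999969482422], [423.1000061035156, 247.0], [415.3999938964844, 248.10000610351562]] centre [ 0.5625 -0.2824  0.022 ] sides [np.float64(22.4), np.float64(163.4)] ang [-81.31, -173.79]
```

View pics/mask_top0.png

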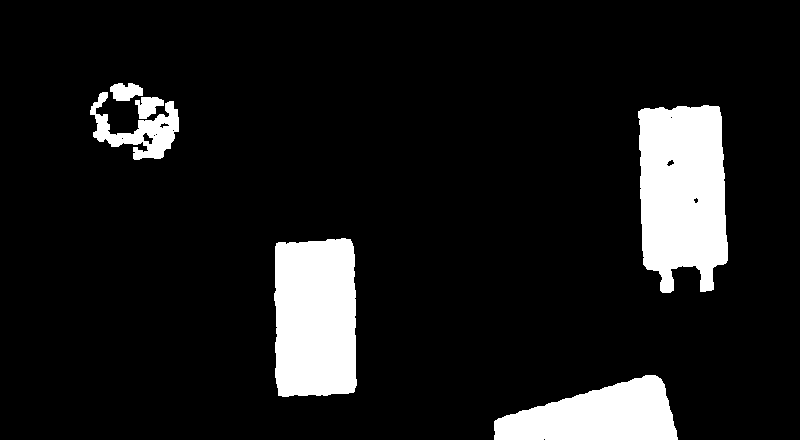

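```bash
cat > e.py <<'E'
from h import *
from m import ratio_mask
def u(p): return (np.asarray(p)+0.5)/4-0.5
def mask(c,lo=None):
    r,f=ratio_mask(c["img"]); m=(r>0.918).astype(np.uint8)*255
    return cv2.morphologyEx(m,cv2.MORPH_OPEN,np.ones((5,5))),f
def contour(m,pt):
    cs,_=cv2.findContours(m,cv2.RETR_EXTERNAL,cv2.CHAIN_APPROX_NONE)
    for k in cs:
        if cv2.pointPolygonTest(k,(pt[0]*4.,pt[1]*4.),False)>0: return k[:,0,:]
def sides(c,k,zs,c0,yaw0,L,W):
    """zs: z for +x,-x,+y,-y sides; points whose local coords are near each side, cast at that z; returns line fits"""
    out={}
    ca,sa=np.cos(yaw0),np.sin(yaw0)
    for n,z in zs.items():
        P=np.array([onz(c,u(p),z)[:2] for p in k])-c0
        q=np.c_[P@[ca,sa],P@[-sa,ca]]
        ax=0 if 'x' in n else 1; h=(L/2,W/2)[ax]; ho=(W/2,L/2)[ax]; sg=1 if n[0]=='+' else -1
        sel=q[(abs(q[:,ax]-sg*h)<.007)&(abs(q[:,1-ax])<ho*.85)]
        if len(sel)<20: out[n]=None; continue
        a,b=np.polyfit(sel[:,1-ax],sel[:,ax],1)
        rr=sel[:,ax]-a*sel[:,1-ax]-b; ok=abs(rr)<2.0*rr.std()+1e-4
        a,b=np.polyfit(sel[ok,1-ax],sel[ok,ax],1)
        out[n]=(round((b-sg*h)*1000,2), round(float(np.degrees(np.arctan(a)))*(1 if ax==1 else -1),2))  # offset of centre mm, yaw corr deg
    return out
if __name__=="__main__":
    for cam in("top","scene"):
        c=load(cam+"0"); m,f=mask(c)
        cv2.imwrite(f"pics/m_{cam}.png",m[::2,::2][:400] if 0 else cv2.resize(m,(800,500)))
        for n,P,yaw,L,W,z0,z1 in(("lid",(.4738,.2985),2.5,.108,.056,.009,.005),("box",(.5625,.040),2.7,.110,.058,.04,0),("fix",(.5713,-.229),5,.2,.15,.012,0)):
            pt=proj(c,[*P,z0]); k=contour(m,pt)
            if k is None: print(cam,n,pt,"none"); continue
            print(cam,n,pt.round(1)," top",sides(c,k,dict.fromkeys(("+x","-x","+y","-y"),z0),np.array(P),np.radians(yaw),L,W),
              " low",sides(c,k,dict.fromkeys(("+x","-x","+y","-y"),z1),np.array(P),np.radians(yaw),L,W))
E
python3 e.py
```

```text
top lid [208.5 249. ]  top {'+x': (np.float64(-0.01), 2.13), '-x': (np.float64(0.67), 0.26), '+y': (np.float64(0.17), 1.19), '-y': (np.float64(0.63), 1.08)}  low {'+x': (np.float64(0.37), 2.11), '-x': (np.float64(0.68), 0.35), '+y': (np.float64(1.4), 1.2), '-y': (np.float64(1.65), 1.08)}
top box [300.4 217. ]  top {'+x': (np.float64(2.94), 0.25), '-x': (np.float64(-0.83), 1.04), '+y': (np.float64(0.3), -0.25), '-y': (np.float64(0.87), 0.55)}  low {'+x': None, '-x': (np.float64(0.86), 1.83), '+y': (np.float64(3.24), 0.05), '-y': (np.float64(1.53), 0.6)}
top fix [395.4 215.8]  top {'+x': (np.float64(-0.56), -0.88), '-x': (np.float64(0.33), -0.61), '+y': (np.float64(1.1), -0.72), '-y': (np.float64(1.41), -0.66)}  low {'+x': (np.float64(1.86), -0.86), '-x': (np.float64(0.55), -0.64), '+y': (np.float64(-0.55), -0.72), '-y': (np.float64(-1.88), -0.66)}
scene lid [342.4 155.8]  top {'+x': None, '-x': None, '+y': None, '-y': None}  low {'+x': None, '-x': None, '+y': None, '-y': None}
scene box [324.1 193.3]  top {'+x': None, '-x': None, '+y': None, '-y': None}  low {'+x': None, '-x': None, '+y': None, '-y': None}
scene fix [275.8 250.2]  top {'+x': None, '-x': None, '+y': None, '-y': None}  low {'+x': None, '-x': None, '+y': None, '-y': None}
```

Run:
```python
from h import *
# dark dots on the fixture, both views
for cam in("top","scene"):
    c=load(cam+"0"); g=cv2.resize(c["img"],None,fx=4,fy=4,interpolation=cv2.INTER_CUBIC).max(2)
    p=proj(c,[.5713,-.229,.012]); 
    d=(g<(62)).astype(np.uint8)
    n,l,st,ce=cv2.connectedComponentsWithStats(d)
    for i in range(1,n):
        q=(ce[i]+.5)/4-.5
        if np.linalg.norm(q-p)<60 and st[i,4]>60 : print(cam,q.round(1),st[i,4],(onz(c,q,.012)[:2]*1000).round(1))
```

```text
top [414.9 183.2] 97 [ 666.4 -287.5]
top [369.3 186.2] 93 [ 656.4 -155.9]
top [390.9 191.9] 2436 [ 640.2 -217.6]
top [415.1 218.8] 4551 [ 562.9 -285. ]
top [374.9 249. ] 94 [ 476.8 -169.1]
scene [245.7 255.3] 221 [ 510.4 -293.9]
scene [259.7 261.8] 73 [ 561. -289.]
scene [273.7 268.5] 262 [ 610.5 -285. ]
```

View pics/m_scene.png

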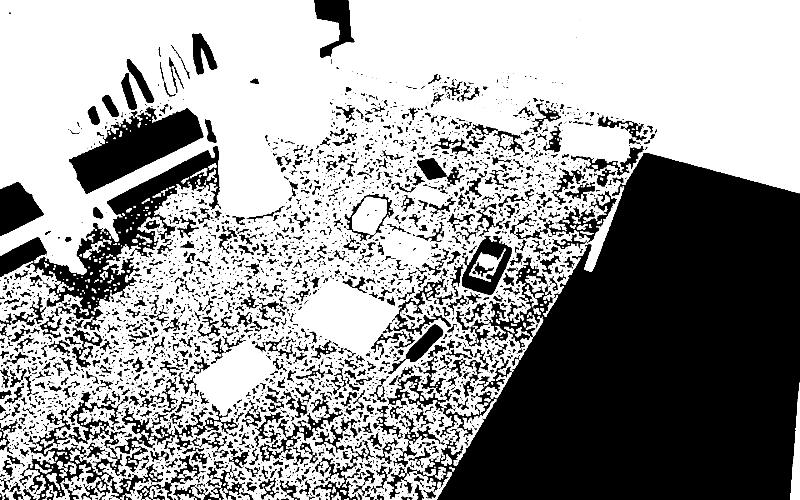

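```bash
sed -i 's/def mask(c,lo=None):/def mask(c,lo=0.918):/; s/r>0.918/r>lo/; s/m,f=mask(c)/m,f=mask(c,0.918 if cam=="top" else 0.952)/' e.py; python3 e.py | grep scene
python3 - <<'E'
from h import *
c=load("scene0")
for cam in("top","scene"):
    c=load(cam+"0"); g=cv2.resize(c["img"],None,fx=4,fy=4,interpolation=cv2.INTER_CUBIC).max(2)
    ctr=np.array([.5714,-.228]); th=np.radians(4.25); ca,sa=np.cos(th),np.sin(th)
    res=[]
    d=(g<(95 if cam=="scene" else 75)).astype(np.uint8)
    n,l,st,ce=cv2.connectedComponentsWithStats(d)
    for i in range(1,n):
        q=(ce[i]+.5)/4-.5; w=onz(c,q,.012)[:2]-ctr
        loc=np.array([w@[ca,sa],w@[-sa,ca]])*1000
        if abs(loc[0])<105 and abs(loc[1])<80 and st[i,4]>15: res.append((loc.round(1).tolist(),int(st[i,4])))
    print(cam,sorted(res))
E
```

```text
scene lid [342.4 155.8]  top {'+x': (np.float64(2.54), 1.02), '-x': (np.float64(3.38), 0.28), '+y': (np.float64(1.36), -0.04), '-y': (np.float64(-2.75), 1.87)}  low {'+x': (np.float64(0.13), 0.82), '-x': (np.float64(0.33), 1.65), '+y': (np.float64(3.81), 2.1), '-y': (np.float64(2.29), 1.77)}
scene box [324.1 193.3]  top {'+x': None, '-x': (np.float64(2.16), -3.34), '+y': (np.float64(-0.08), 0.46), '-y': None}  low {'+x': (np.float64(2.66), 0.72), '-x': None, '+y': None, '-y': (np.float64(2.33), -0.17)}
scene fix [275.8 250.2]  top {'+x': (np.float64(4.21), -0.61), '-x': (np.float64(1.39), -1.0), '+y': (np.float64(-0.67), -0.82), '-y': (np.float64(-4.18), -1.18)}  low {'+x': (np.float64(-1.28), -0.59), '-x': (np.float64(-6.58), -0.34), '+y': None, '-y': (np.float64(2.51), -1.16)}
top [([-102.6, -65.3], 21), ([-102.5, 56.3], 23), ([-89.9, 65.5], 121), ([-82.5, 27.3], 40), ([-82.4, 52.7], 33), ([-82.3, -22.6], 42), ([-82.3, 2.3], 43), ([-57.6, 2.6], 38), ([-57.5, 52.3], 37), ([-57.2, 27.5], 44), ([-57.0, -22.6], 40), ([-32.9, 27.6], 45), ([-32.3, -22.7], 42), ([-32.3, 2.7], 39), ([-32.1
[... 289 characters left out ...]
], 3146), ([90.1, 65.6], 118), ([90.2, -66.3], 125)]
scene [([-90.1, 65.8], 48), ([-83.2, 52.2], 17), ([-82.8, -22.0], 28), ([-82.7, 3.4], 20), ([-82.3, 28.2], 23), ([-58.3, -22.0], 21), ([-58.0, 2.7], 26), ([-57.6, 27.5], 22), ([-57.5, 52.8], 22), ([-32.9, 52.4], 22), ([-32.5, -22.2], 30), ([-32.4, 2.8], 31), ([-32.4, 28.1], 27), ([-11.2, -53.8], 3951), ([-7.9, 27.4], 17), ([-7.7, 52.8], 31), ([-7.6, 2.8], 29), ([-7.3, -21.6], 27), ([17.4, 3.0], 33), ([17.5, 27.3], 27), ([17.6, 53.2], 22), ([17.7, -22.3], 26), ([42.1, 2.6], 24), ([42.3, 27.9], 27), ([42.6, -22.3], 41), ([42.6, 52.9], 21), ([44.6, -46.1], 33), ([65.3, -18.2], 21), ([67.7, 6.2], 2022), ([90.1, 65.7], 75), ([90.2, -66.3], 90)]
```

View pics/m_scene.png

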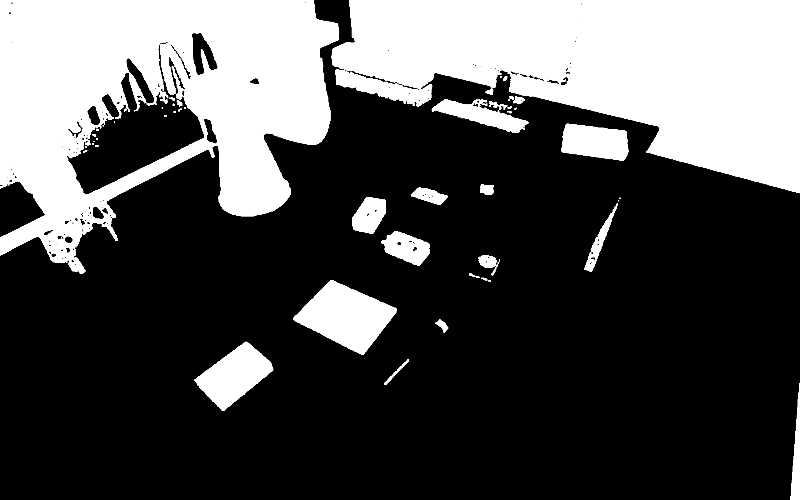

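```bash
cat > go.py <<'E'
import sys
from h import *
from bench import bot
def status():
    s=bot.get_state(); M=R.from_quat(s["tool_rot"]).as_matrix()
    print("t",round(s["time"],2),"pos",(s["tool_pos"]*1000).round(1),"yaw",round(float(np.degrees(np.arctan2(M[1,0],M[0,0]))),2),"zax",M[:,2].round(3),"F",s["force"].round(1),"T",s["torque"].round(2),"open",round(float(s["opening"])*1000,1),"q",s["q"].round(2)[[0,5]])
    return s,M
def delta(x,y,z,yaw):
    s,M=status(); d=M.T@(np.array([x,y,z])-s["tool_pos"])*1000
    c,n=np.cos(np.radians(yaw)),np.sin(np.radians(yaw))
    T=np.array([[c,n,0],[n,-c,0],[0,0,-1]]).T
    T=np.column_stack([[c,n,0],[n,-c,0],[0,0,-1]])
    rv=np.degrees(R.from_matrix(M.T@T).as_rotvec())
    d2=T.T@(np.array([x,y,z])-s["tool_pos"])*1000
    print("shift(now axes)",d.round(1),"shift(target axes)",d2.round(1),"turn",rv.round(2))
if __name__=="__main__": delta(*[float(v) for v in sys.argv[1:5]])
E
python3 go.py .4741 .2989 .300 3.6
```

```text
t 0.1 pos [ 214.2 -533.4  403.9] yaw 21.88 zax [-0.     0.001 -1.   ] F [-0.2 -0.4 -0.1] T [ 0.   -0.   -0.03] open 85.2 q [-1.4  -0.21]
shift(now axes) [ 551.2 -675.4  105.1] shift(target axes) [ 311.6 -814.3  103.9] turn [-0.09 -0.   18.28]
```

Emit:
arm_command:
  motion:
    - [1,[0,0,0],[0,0,9.1]]
    - [1,[0,0,0],[0,0,9.2]]

```text
time: 0.35
tool_pos: [0.2142, -0.5334, 0.4041]
tool_rot: [1.0, 0.029, -0.0, -0.001]
force: [-0.2, 0.1, -0.3]
opening: 0.0852
```

```bash
python3 go.py .4741 .2989 .300 3.6
```

```text
t 0.35 pos [ 214.2 -533.4  404.1] yaw 3.28 zax [-0.     0.001 -1.   ] F [-0.2  0.1 -0.3] T [0.01 0.   0.01] open 85.2 q [-1.4   0.12]
shift(now axes) [ 307. -816.  105.] shift(target axes) [ 311.6 -814.4  104.1] turn [-0.06  0.01 -0.32]
```

Emit:
arm_command:
  motion:
    - [1,[35,-35,0],[0,0,0]]
    - [1,[35,-40,0],[0,0,0]]
    - [1,[35,-45,0],[0,0,0]]
    - [1,[30,-45,0],[0,0,0]]
    - [1,[30,-45,0],[0,0,0]]

```text
time: 0.98
tool_pos: [0.3664, -0.312, 0.4044]
tool_rot: [1.0, 0.031, -0.0, -0.0]
force: [0.9, -1.0, 0.4]
opening: 0.0854
```

Emit:
arm_command:
  motion:
    - [1,[30,-50,0],[0,0,0]]
    - [1,[20,-50,0],[0,0,0]]
    - [1,[20,-50,0],[0,0,0]]
    - [1,[20,-50,0],[0,0,0]]
    - [1,[20,-50,0],[0,0,0]]

```text
time: 1.6
tool_pos: [0.4602, -0.0555, 0.4046]
tool_rot: [1.0, 0.031, -0.0, -0.0]
force: [0.3, 0.1, 0.2]
opening: 0.0854
```

Emit:
arm_command:
  motion:
    - [1,[20,-50,0],[0,0,0]]
    - [1,[10,-50,0],[0,0,0]]
    - [1,[0,-50,20],[0,0,0]]
    - [1,[0,-50,20],[0,0,0]]
    - [1,[0,-50,20],[0,0,0]]

```text
time: 2.22
tool_pos: [0.4739, 0.1957, 0.3439]
tool_rot: [1.0, 0.031, -0.0, 0.0]
force: [1.1, -0.0, -0.1]
opening: 0.0853
```

```bash
python3 go.py .4741 .2989 .250 3.6
```

```text
t 2.23 pos [473.9 195.7 343.9] yaw 3.57 zax [-0. -0. -1.] F [ 1.1 -0.  -0.1] T [ 0.02 -0.02  0.03] open 85.3 q [0.16 1.67]
shift(now axes) [   6.7 -103.    93.9] shift(target axes) [   6.7 -103.    93.9] turn [ 0.    0.01 -0.03]
```

Emit:
arm_command:
  motion:
    - [1,[3,-50,20],[0,0,0]]
    - [1,[3.5,-53,25],[0,0,0]]
    - [0.8,[0,0,25],[0,0,0]]
    - [0.8,[0,0,20],[0,0,0]]
    - [0.8,[0,0,0],[0,0,0]]

```text
time: 2.85
tool_pos: [0.4734, 0.297, 0.2526]
tool_rot: [1.0, 0.031, -0.002, 0.001]
force: [-1.0, -0.5, 0.2]
opening: 0.0683
```

```bash
python3 go.py .4741 .2989 .183 3.6; python3 -c "
from h import *
import cv2
c=cap('scene','scene1'); i=c['img'][100:200,290:400,::-1]; cv2.imwrite('pics/c1.png',cv2.resize(i,None,fx=6,fy=6))"
```

```text
t 2.85 pos [473.4 297.  252.6] yaw 3.59 zax [-0.004 -0.002 -1.   ] F [-1.  -0.5  0.2] T [ 0.    0.   -0.01] open 68.3 q [0.35 1.86]
shift(now axes) [ 1.2 -1.9 69.6] shift(target axes) [ 0.8 -1.8 69.6] turn [ 0.08  0.26 -0.01]
```

View pics/c1.png

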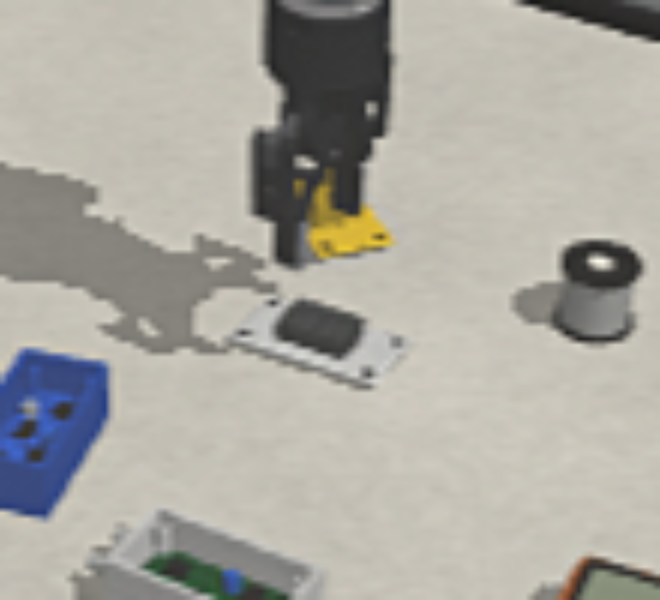

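Emit:
arm_command:
  motion:
    - [0.7,[0,0,25],[0,0,0]]
    - [0.7,[0,0,20],[0,0,0]]
    - [0.7,[0,0,10],[0,0,0]]
    - [0.7,[0,0,0],[0,0,0]]
    - [0.7,[0,0,0],[0,0,0]]

```text
time: 3.52
tool_pos: [0.475, 0.2974, 0.2008]
tool_rot: [1.0, 0.031, 0.001, -0.0]
force: [-0.6, 0.5, 0.2]
opening: 0.06
```

```bash
python3 go.py .4741 .2989 .183 3.6
```

```text
t 3.52 pos [475.  297.4 200.8] yaw 3.57 zax [ 0.002  0.001 -1.   ] F [-0.6  0.5  0.2] T [ 0.    0.04 -0.01] open 60.0 q [0.35 1.86]
shift(now axes) [-0.9 -1.6 17.8] shift(target axes) [-0.8 -1.6 17.8] turn [-0.03 -0.1  -0.03]
```

Emit:
arm_command:
  motion:
    - [0.7,[-0.5,-1.5,10],[0,0,0]]
    - [0.7,[0,0,7],[0,0,0]]
    - [0.6,[0,0,0],[0,0,0]]
    - [0.6,[0,0,0],[0,0,0]]
  newtons: 35

```text
time: 4.03
tool_pos: [0.4738, 0.2987, 0.1826]
tool_rot: [1.0, 0.031, -0.0, 0.0]
force: [-0.0, -0.2, 0.5]
opening: 0.0512
```

```bash
python3 go.py .4741 .2989 .183 3.6
```

```text
t 4.03 pos [473.8 298.7 182.6] yaw 3.58 zax [-0. -0. -1.] F [-0.  -0.2  0.5] T [-0.03 -0.05  0.  ] open 51.2 q [0.35 1.86]
shift(now axes) [ 0.3 -0.2 -0.4] shift(target axes) [ 0.3 -0.2 -0.4] turn [ 0.    0.01 -0.02]
```

Emit:
arm_command:
  motion:
    - [0.0,[0,0,0],[0,0,0]]
    - [0.0,[0,0,0],[0,0,0]]
    - [0.0,[0,0,0],[0,0,0]]
    - [0.0,[0,0,0],[0,0,0]]
    - [0.0,[0,0,0],[0,0,0]]
  newtons: 40

```text
time: 4.65
tool_pos: [0.4741, 0.2988, 0.1831]
tool_rot: [1.0, 0.031, 0.0, -0.0]
force: [0.1, -0.5, 5.5]
opening: 0.029
```

```bash
python3 go.py .4741 .2989 .183 3.6
```

```text
t 4.65 pos [474.1 298.8 183.1] yaw 3.57 zax [ 0.001  0.    -1.   ] F [ 0.1 -0.5  5.5] T [0.03 0.04 0.03] open 29.0 q [0.35 1.86]
shift(now axes) [-0.  -0.1  0.1] shift(target axes) [-0.  -0.1  0.1] turn [-0.02 -0.05 -0.03]
```

Emit:
arm_command:
  motion:
    - [0.0,[0,0,-10],[0,0,0]]
    - [0.0,[0,0,-25],[0,0,0]]
    - [0.0,[0,0,-35],[0,0,0]]
    - [0.0,[0,0,-30],[0,0,0]]
    - [0.0,[0,0,0],[0,0,0]]

```text
time: 5.28
tool_pos: [0.4746, 0.299, 0.2853]
tool_rot: [1.0, 0.031, 0.002, -0.001]
force: [-0.2, 0.6, -0.8]
opening: 0.0288
```

```bash
python3 go.py .5648 .0407 .260 2.9; python3 -c "
from h import *
import cv2
c=cap('scene','scene2'); i=c['img'][100:220,270:400,::-1]; cv2.imwrite('pics/c2.png',cv2.resize(i,None,fx=5,fy=5))"
```

```text
t 5.28 pos [474.6 299.  285.3] yaw 3.58 zax [ 0.005  0.002 -1.   ] F [-0.2  0.6 -0.8] T [0.02 0.02 0.04] open 28.8 q [0.35 1.86]
shift(now axes) [ 73.7 263.5  25.3] shift(target axes) [ 77.  262.6  25.3] turn [-0.08 -0.27  0.68]
```

View pics/c2.png

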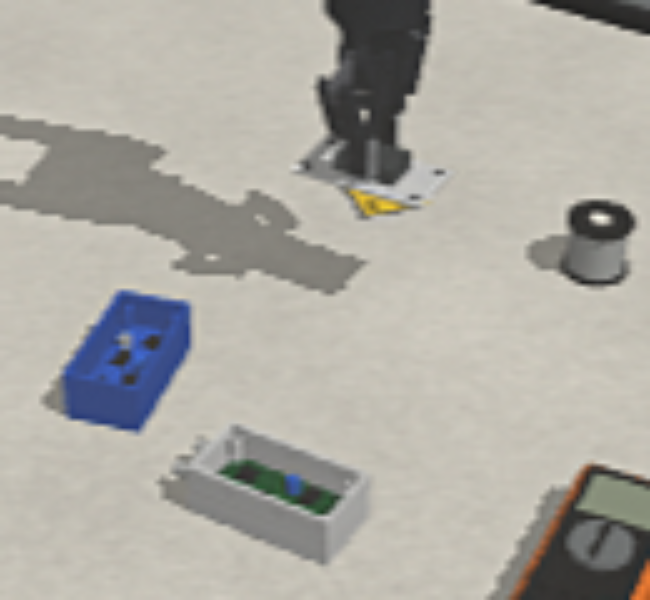

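Emit:
arm_command:
  motion:
    - [0.0,[12,45,0],[0,0,0.7]]
    - [0.0,[18,60,0],[0,0,0]]
    - [0.0,[18,60,0],[0,0,0]]
    - [0.0,[16,55,10],[0,0,0]]
    - [0.0,[12.5,43,15],[0,0,0]]

```text
time: 5.95
tool_pos: [0.5638, 0.038, 0.256]
tool_rot: [1.0, 0.024, -0.001, -0.0]
force: [0.4, -0.2, -0.8]
opening: 0.0287
```

Emit:
arm_command:
  motion:
    - [0.0,[0,0,0],[0,0,0]]
    - [0.0,[0,0,0],[0,0,0]]
    - [0.0,[0,0,0],[0,0,0]]

```text
time: 6.32
tool_pos: [0.5634, 0.0415, 0.2573]
tool_rot: [1.0, 0.026, -0.0, -0.0]
force: [0.4, -0.1, -1.6]
opening: 0.0291
```

```bash
python3 go.py .5648 .0407 .230 2.9; python3 -c "
from h import *
import cv2
c=cap('scene','scene3'); i=c['img'][120:240,270:400,::-1]; cv2.imwrite('pics/c3.png',cv2.resize(i,None,fx=5,fy=5))
c=cap('top','top3'); i=c['img'][160:280,230:370,::-1]; cv2.imwrite('pics/c4.png',cv2.resize(i,None,fx=5,fy=5))"
```

```text
t 6.33 pos [563.4  41.5 257.3] yaw 2.96 zax [-0.001  0.    -1.   ] F [ 0.4 -0.1 -1.6] T [-0.05 -0.01  0.02] open 29.1 q [-0.14  1.38]
shift(now axes) [ 1.4  0.9 27.3] shift(target axes) [ 1.4  0.9 27.3] turn [-0.02  0.05  0.06]
```

View pics/c3.png

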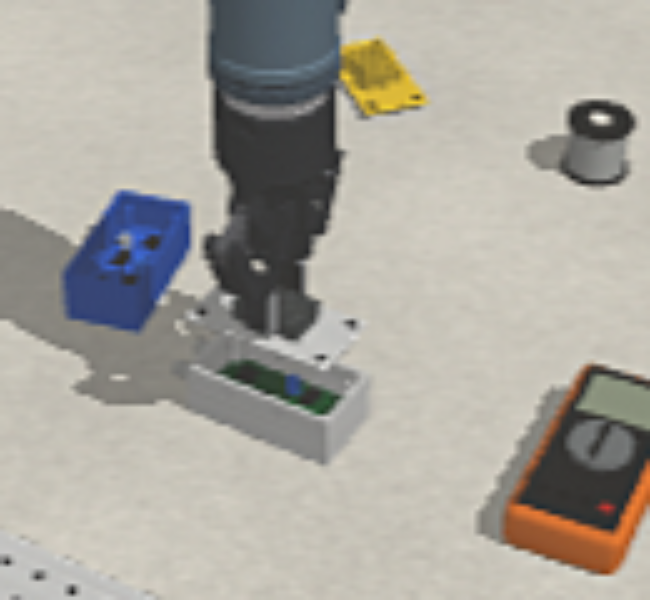

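View pics/c4.png

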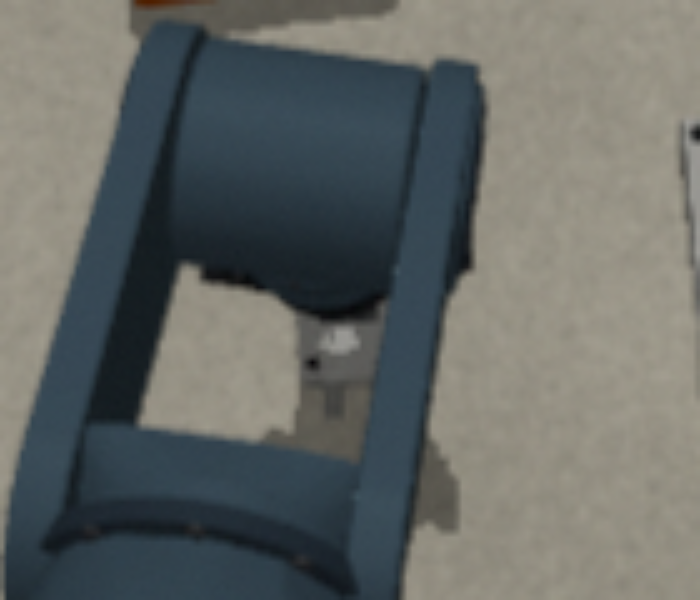

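Emit:
arm_command:
  motion:
    - [0.0,[1.2,0.8,15],[0,0,0]]
    - [0.0,[0,0,10],[0,0,0]]
    - [0.0,[0,0,4],[0,0,0]]
    - [0.0,[0,0,0],[0,0,0]]
    - [0.0,[0,0,0],[0,0,0]]

```text
time: 7.05
tool_pos: [0.5653, 0.0395, 0.2289]
tool_rot: [1.0, 0.025, 0.0, 0.0]
force: [-0.0, 0.1, -1.1]
opening: 0.0293
```

```bash
python3 go.py .5648 .0407 .218 2.9; python3 -c "
from h import *
import cv2
c=cap('scene','scene4'); i=c['img'][140:230,280:370,::-1]; cv2.imwrite('pics/c5.png',cv2.resize(i,None,fx=6,fy=6))"
```

```text
t 7.05 pos [565.3  39.5 228.9] yaw 2.87 zax [ 0. -0. -1.] F [-0.   0.1 -1.1] T [ 0.03 -0.01  0.02] open 29.3 q [-0.14  1.38]
shift(now axes) [-0.5 -1.2 10.9] shift(target axes) [-0.5 -1.2 10.9] turn [ 0.   -0.03 -0.03]
```

View pics/c5.png

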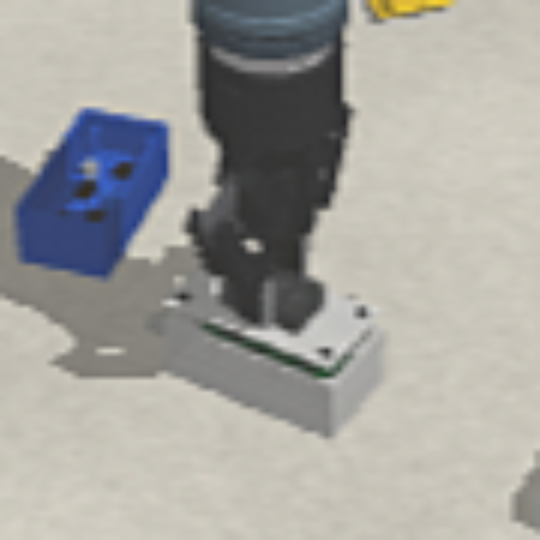

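Emit:
arm_command:
  motion:
    - [0.0,[-0.3,-1,3],[0,0,0]]
    - [0.0,[0,0,3],[0,0,0]]
    - [0.0,[0,0,3],[0,0,0]]
    - [0.0,[0,0,1.5],[0,0,0]]
    - [0.0,[0,0,0],[0,0,0]]

```text
time: 7.72
tool_pos: [0.5648, 0.0406, 0.2182]
tool_rot: [1.0, 0.025, 0.0, 0.0]
force: [-0.4, -0.1, -1.3]
opening: 0.0293
```

```bash
python3 go.py .5648 .0407 .218 2.9; python3 -c "
from h import *
import cv2
c=cap('scene','scene5'); i=c['img'][140:230,280:370,::-1]; cv2.imwrite('pics/c6.png',cv2.resize(i,None,fx=6,fy=6))"
```

```text
t 7.72 pos [564.8  40.6 218.2] yaw 2.88 zax [ 0. -0. -1.] F [-0.4 -0.1 -1.3] T [-0.03 -0.04 -0.01] open 29.3 q [-0.14  1.38]
shift(now axes) [-0.  -0.1  0.2] shift(target axes) [-0.  -0.1  0.2] turn [ 0.   -0.   -0.02]
```

View pics/c6.png

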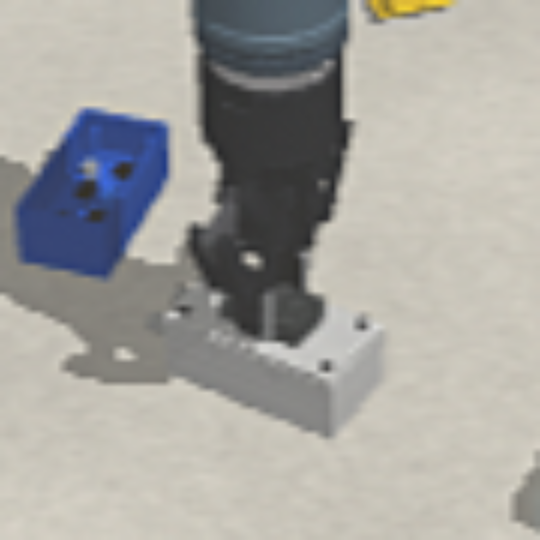

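Nearly home with no lateral contact yet. I'll press gently until the force rises.

Emit:
arm_command:
  motion:
    - [0.0,[0,0,1.0],[0,0,0]]
    - [0.0,[0,0,1.0],[0,0,0]]
    - [0.0,[0,0,0],[0,0,0]]
    - [0.0,[0,0,0],[0,0,0]]

```text
time: 8.28
tool_pos: [0.5649, 0.0406, 0.2181]
tool_rot: [1.0, 0.025, -0.0, 0.0]
force: [-8.2, -0.3, 15.4]
opening: 0.0288
```

```bash
python3 go.py .5648 .0407 .218 2.9
```

```text
t 8.28 pos [564.9  40.6 218.1] yaw 2.89 zax [-0. -0. -1.] F [-8.2 -0.3 15.4] T [ 0.03  1.29 -0.02] open 28.8 q [-0.14  1.38]
shift(now axes) [-0.1 -0.1  0.1] shift(target axes) [-0.1 -0.1  0.1] turn [ 0.01  0.01 -0.01]
```

Emit:
arm_command:
  motion:
    - [0.0,[0,0,-1.5],[0,0,0]]
    - [0.6,[0,0,0],[0,0,0]]
    - [0.7,[0,0,0],[0,0,0]]
    - [0.85,[0,0,-20],[0,0,0]]
    - [1,[0,0,-20],[0,0,0]]

```text
time: 8.9
tool_pos: [0.5647, 0.0405, 0.2576]
tool_rot: [1.0, 0.025, -0.001, -0.0]
force: [0.2, 0.2, 0.1]
opening: 0.0854
```

Emit:
arm_command:
  motion:
    - [1,[-50,0,-20],[0,0,0]]
    - [1,[-60,0,0],[0,0,0]]
    - [1,[0,0,0],[0,0,0]]

```text
time: 9.28
tool_pos: [0.4501, 0.0358, 0.2756]
tool_rot: [1.0, 0.025, -0.003, -0.001]
force: [0.8, 0.0, 0.4]
opening: 0.0852
```

```bash
python3 go.py .5648 .0407 .28 2.9; python3 -c "
from h import *
import cv2
c=cap('scene','scene6'); i=c['img'][140:230,280:370,::-1]; cv2.imwrite('pics/c7.png',cv2.resize(i,None,fx=6,fy=6))
c=cap('top','top6'); i=c['img'][160:280,230:370,::-1]; cv2.imwrite('pics/c8.png',cv2.resize(i,None,fx=5,fy=5))"
```

```text
t 9.28 pos [450.1  35.8 275.6] yaw 2.87 zax [-0.007  0.001 -1.   ] F [0.8 0.  0.4] T [ 0.01 -0.07 -0.02] open 85.2 q [-0.18  1.34]
shift(now axes) [114.8   0.9  -5.1] shift(target axes) [114.8   0.9  -4.4] turn [-0.09  0.37 -0.03]
```

View pics/c7.png

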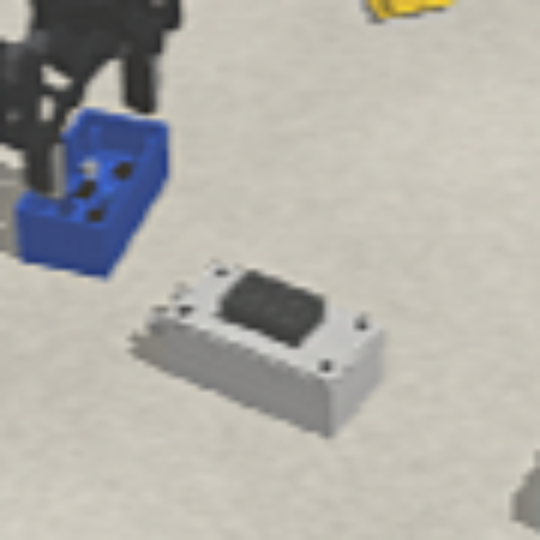

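View pics/c8.png

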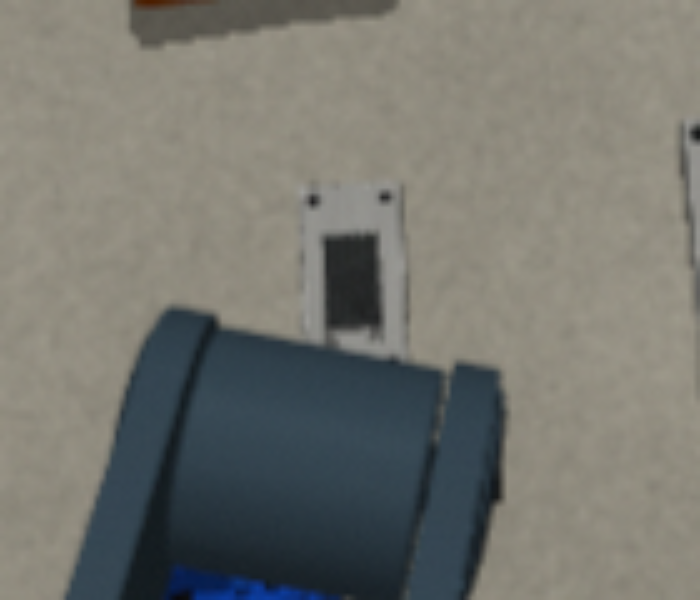

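Emit:
arm_command:
  motion:
    - [1,[55,0,-10],[0,0,0]]
    - [1,[55,0.5,0],[0,0,0]]
    - [1,[3.5,0,0],[0,0,0]]
    - [1,[0,0,0],[0,0,0]]
    - [1,[0,0,0],[0,0,0]]

```text
time: 10.0
tool_pos: [0.5678, 0.0403, 0.2874]
tool_rot: [1.0, 0.025, -0.0, -0.0]
force: [0.6, 0.4, -0.1]
opening: 0.0853
```

```bash
python3 go.py .5648 .0407 .183 2.9
```

```text
t 10.0 pos [567.8  40.3 287.4] yaw 2.88 zax [-0.001  0.    -1.   ] F [ 0.6  0.4 -0.1] T [ 0.03 -0.01  0.01] open 85.3 q [-0.14  1.38]
shift(now axes) [ -2.9  -0.5 104.4] shift(target axes) [ -3.   -0.6 104.4] turn [-0.01  0.05 -0.02]
```

Emit:
arm_command:
  motion:
    - [1,[-2,-0.5,30],[0,0,0]]
    - [1,[0,0,30],[0,0,0]]
    - [1,[0,0,20],[0,0,0]]
    - [1,[0,0,10],[0,0,0]]
    - [1,[0,0,0],[0,0,0]]

```text
time: 10.62
tool_pos: [0.5662, 0.0406, 0.1975]
tool_rot: [1.0, 0.025, -0.0, -0.0]
force: [0.3, 0.0, -0.5]
opening: 0.0858
```

```bash
python3 go.py .5648 .0407 .183 2.9
```

```text
t 10.62 pos [566.2  40.6 197.5] yaw 2.88 zax [-0.001  0.    -1.   ] F [ 0.3  0.  -0.5] T [-0.02 -0.04  0.01] open 85.8 q [-0.14  1.38]
shift(now axes) [-1.4 -0.1 14.5] shift(target axes) [-1.4 -0.1 14.5] turn [-0.01  0.03 -0.02]
```

Emit:
arm_command:
  motion:
    - [1,[-1,0,14.5],[0,0,0]]
    - [1,[0,0,0],[0,0,0]]
    - [0.8,[0,0,0],[0,0,0]]
    - [0.7,[0,0,0],[0,0,0]]
    - [0.6,[0,0,0],[0,0,0]]
  newtons: 60

```text
time: 11.25
tool_pos: [0.5657, 0.0406, 0.184]
tool_rot: [1.0, 0.025, 0.001, 0.0]
force: [-0.5, -0.2, 3.5]
opening: 0.0566
```

Emit:
arm_command:
  motion:
    - [0.0,[0,0,0],[0,0,0]]
    - [0.0,[0,0,0],[0,0,0]]
    - [0.0,[0,0,0],[0,0,0]]
    - [0,[0,0,0],[0,0,0]]

```text
time: 11.75
tool_pos: [0.5657, 0.0406, 0.184]
tool_rot: [1.0, 0.025, 0.001, 0.0]
force: [-1.0, 1.1, 5.6]
opening: 0.057
```

```bash
python3 go.py .5648 .0407 .183 2.9; python3 -c "
from h import *
import cv2
c=cap('scene','scene7'); i=c['img'][140:230,280:370,::-1]; cv2.imwrite('pics/c9.png',cv2.resize(i,None,fx=6,fy=6))"
```

```text
t 11.75 pos [565.7  40.6 184. ] yaw 2.88 zax [ 0.001 -0.    -1.   ] F [-1.   1.1  5.6] T [0.23 0.19 0.  ] open 57.0 q [-0.14  1.38]
shift(now axes) [-0.9 -0.1  0.9] shift(target axes) [-0.9 -0.1  1. ] turn [ 0.01 -0.07 -0.02]
```

View pics/c9.png

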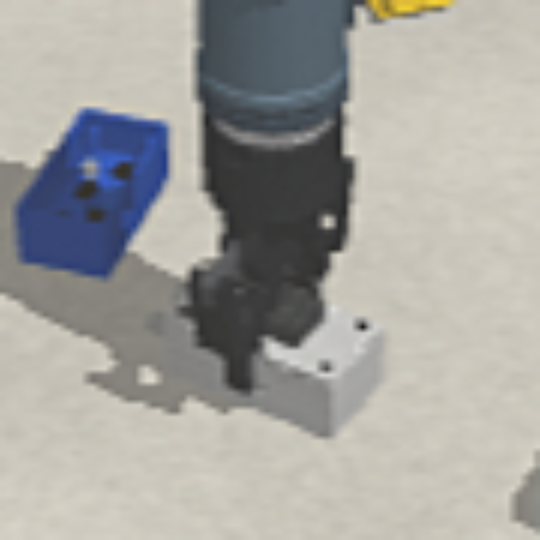

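Run:
```python
from h import *
c=load("scene7")
t=np.radians(2.88);X=np.array([np.cos(t),np.sin(t)]);Y=np.array([-np.sin(t),np.cos(t)])
for z in(.005,.010,.015,.02):
    for yy in(-.029,-.043):
        for xx in (-.011,.011):
            p=proj(c,[*(np.array([.5657,.0406])+X*xx+Y*yy),z]); print(z,yy,xx,((p-[280,140]+.5)*6).round(0))
```

```text
0.005 -0.029 -0.011 [230. 393.]
0.005 -0.029 0.011 [263. 407.]
0.005 -0.043 -0.011 [217. 407.]
0.005 -0.043 0.011 [250. 421.]
0.01 -0.029 -0.011 [230. 386.]
0.01 -0.029 0.011 [263. 400.]
0.01 -0.043 -0.011 [217. 401.]
0.01 -0.043 0.011 [250. 415.]
0.015 -0.029 -0.011 [230. 380.]
0.015 -0.029 0.011 [263. 393.]
0.015 -0.043 -0.011 [216. 394.]
0.015 -0.043 0.011 [250. 408.]
0.02 -0.029 -0.011 [230. 373.]
0.02 -0.029 0.011 [263. 387.]
0.02 -0.043 -0.011 [216. 388.]
0.02 -0.043 0.011 [250. 401.]
```

```bash
python3 -c "
import cv2
i=cv2.imread('pics/scene7.png')[175:215,300:345]; cv2.imwrite('pics/c10.png',cv2.convertScaleAbs(cv2.resize(i,None,fx=14,fy=14,interpolation=cv2.INTER_NEAREST),alpha=1.6))"
```

```text
(no output)
```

View pics/c10.png

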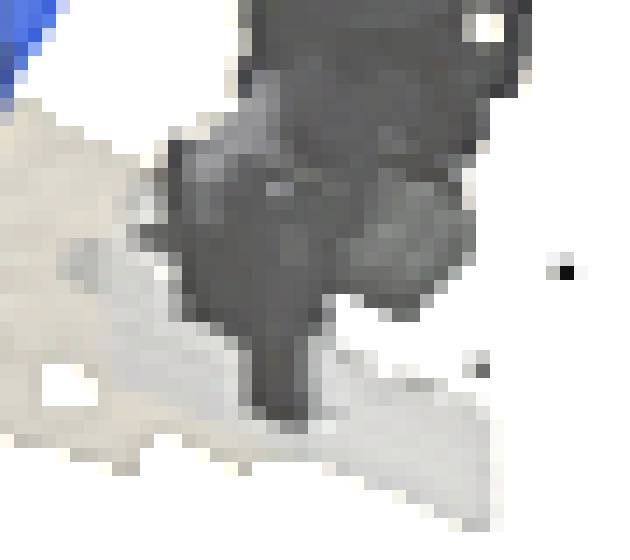

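Emit:
arm_command:
  motion:
    - [0.0,[0,0,-8],[0,0,0]]
    - [0.0,[0,0,-20],[0,0,0]]
    - [0.0,[0,0,-20],[0,0,0]]
    - [0,[0,0,-7],[0,0,0]]
    - [0,[0,0,0],[0,0,0]]

```text
time: 12.42
tool_pos: [0.5654, 0.0406, 0.239]
tool_rot: [1.0, 0.025, 0.001, 0.0]
force: [0.4, 0.1, -3.8]
opening: 0.0574
```

```bash
python3 go.py .5712 -.2384 .235 4.25;python3 -c "
from h import *
import cv2
c=cap('scene','scene8'); i=c['img'][130:230,270:370,::-1]; cv2.imwrite('pics/c11.png',cv2.resize(i,None,fx=6,fy=6))"
```

```text
t 12.43 pos [565.4  40.6 239. ] yaw 2.88 zax [ 0.001 -0.    -1.   ] F [ 0.4  0.1 -3.8] T [-0.01  0.04 -0.  ] open 57.4 q [-0.14  1.38]
shift(now axes) [ -8.3 278.9   4.1] shift(target axes) [-14.9 278.6   4. ] turn [ 0.02 -0.08 -1.37]
```

View pics/c11.png

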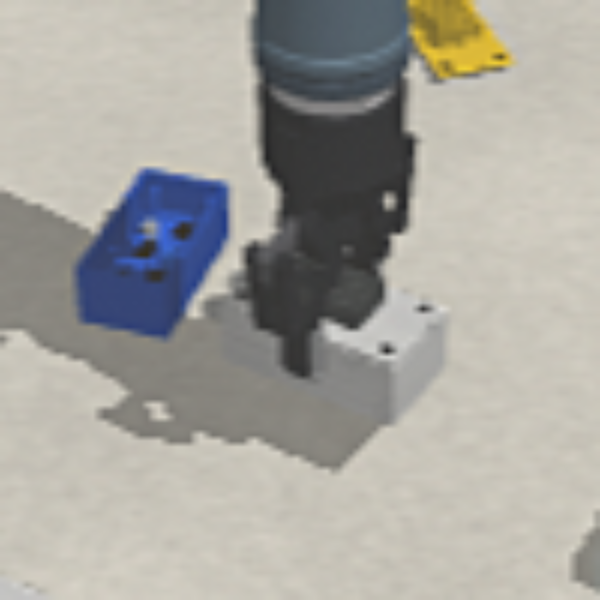

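Emit:
arm_command:
  motion:
    - [0.0,[0,0,0],[0,0,-1.4]]
    - [0.0,[-3,50,0],[0,0,0]]
    - [0.0,[-3,55,0],[0,0,0]]
    - [0,[-3,55,0],[0,0,0]]
    - [0,[-3,50,0],[0,0,0]]

```text
time: 13.1
tool_pos: [0.5686, -0.1715, 0.2374]
tool_rot: [0.999, 0.038, -0.001, -0.0]
force: [0.5, 0.2, -3.3]
opening: 0.0569
```

Emit:
arm_command:
  motion:
    - [0.0,[-3,40,0],[0,0,0]]
    - [0.0,[0,28.5,0],[0,0,0]]
    - [0.0,[0,0,0],[0,0,0]]
    - [0,[0,0,0],[0,0,0]]
    - [0,[0,0,0],[0,0,0]]

```text
time: 13.72
tool_pos: [0.571, -0.2371, 0.2377]
tool_rot: [0.999, 0.038, -0.0, -0.0]
force: [0.1, 0.4, -4.4]
opening: 0.0572
```

```bash
python3 go.py .5712 -.2384 .197 4.25;python3 -c "
from h import *
import cv2
c=cap('scene','scene9'); i=c['img'][170:300,220:340,::-1]; cv2.imwrite('pics/c12.png',cv2.resize(i,None,fx=4.6,fy=4.6))
c=cap('top','top9'); i=c['img'][150:270,345:445,::-1]; cv2.imwrite('pics/c13.png',cv2.resize(i,None,fx=5,fy=5))"
```

```text
t 13.72 pos [ 571.  -237.1  237.7] yaw 4.36 zax [-0.001  0.001 -1.   ] F [ 0.1  0.4 -4.4] T [ 0.01 -0.    0.01] open 57.2 q [-0.59  0.91]
shift(now axes) [ 0.1  1.4 40.7] shift(target axes) [ 0.1  1.4 40.7] turn [-0.05  0.05  0.11]
```

View pics/c12.png

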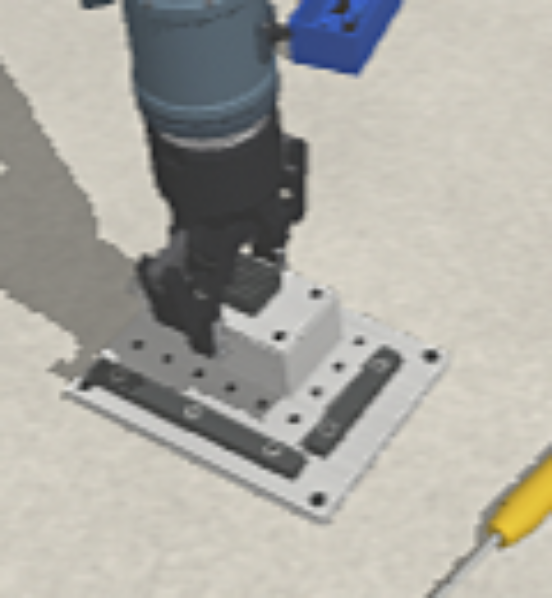

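View pics/c13.png

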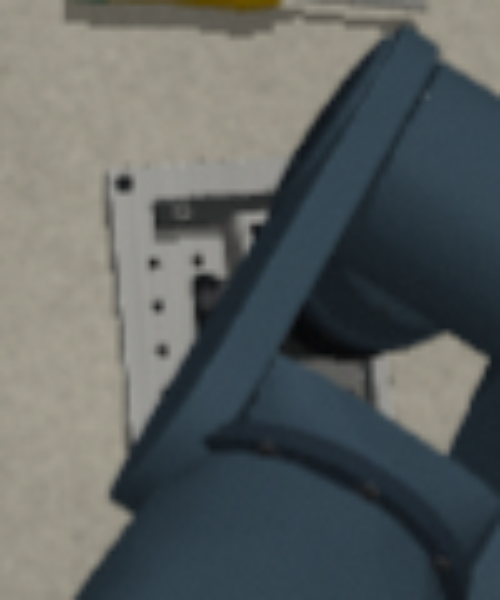

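Emit:
arm_command:
  motion:
    - [0.0,[0,0,12],[0,0,0.1]]
    - [0.0,[0,0,15],[0,0,0]]
    - [0.0,[0,0,8],[0,0,0]]
    - [0,[0,0,3],[0,0,0]]
    - [0,[0,0,0],[0,0,0]]

```text
time: 14.45
tool_pos: [0.5711, -0.2383, 0.1999]
tool_rot: [0.999, 0.036, -0.0, -0.0]
force: [0.6, 0.8, -3.5]
opening: 0.0576
```

Emit:
arm_command:
  motion:
    - [0.0,[0,0,0],[0,0,0]]
    - [0.0,[0,0,1.5],[0,0,0]]
    - [0.0,[0,0,1],[0,0,0]]
    - [0,[0,0,0],[0,0,0]]
    - [0,[0,0,0],[0,0,0]]

```text
time: 15.08
tool_pos: [0.5711, -0.2383, 0.1977]
tool_rot: [0.999, 0.036, 0.0, 0.0]
force: [-0.2, 0.4, -3.0]
opening: 0.057
```

```bash
python3 go.py .5798 -.2458 .196 4.25;python3 -c "
from h import *
import cv2
c=cap('scene','scene10'); i=c['img'][210:290,235:335,::-1]; cv2.imwrite('pics/c14.png',cv2.resize(i,None,fx=7,fy=7))"
```

```text
t 15.07 pos [ 571.1 -238.3  197.7] yaw 4.18 zax [ 0. -0. -1.] F [-0.2  0.4 -3. ] T [ 0.   -0.04 -0.01] open 57.0 q [-0.59  0.91]
shift(now axes) [8.1 8.1 1.7] shift(target axes) [8.1 8.2 1.7] turn [ 0.   -0.01 -0.07]
```

View pics/c14.png

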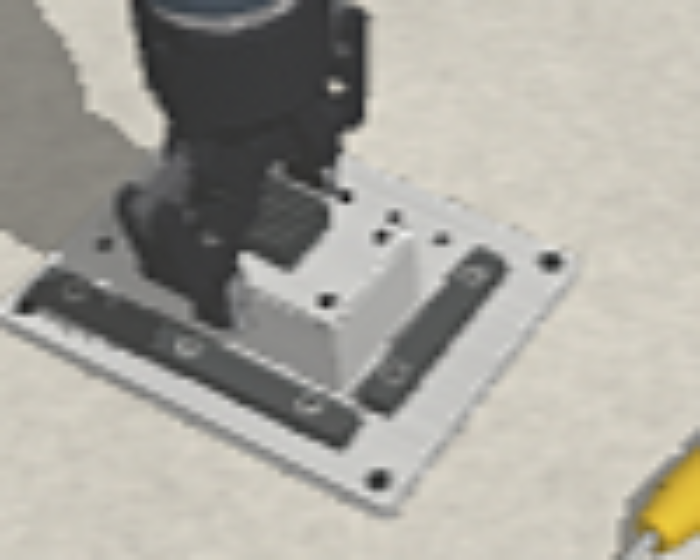

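Emit:
arm_command:
  motion:
    - [0.0,[0,0,1],[0,0,0]]
    - [0.0,[0,0,1],[0,0,0]]
    - [0.0,[0,0,0],[0,0,0]]
    - [0,[0,0,0],[0,0,0]]

```text
time: 15.62
tool_pos: [0.5711, -0.2383, 0.1959]
tool_rot: [0.999, 0.036, 0.0, 0.0]
force: [-1.4, 1.0, 2.2]
opening: 0.0572
```

```bash
python3 go.py .5798 -.2458 .196 4.25
```

```text
t 15.62 pos [ 571.1 -238.3  195.9] yaw 4.18 zax [ 0. -0. -1.] F [-1.4  1.   2.2] T [0.19 0.25 0.05] open 57.2 q [-0.59  0.91]
shift(now axes) [ 8.1  8.2 -0.1] shift(target axes) [ 8.1  8.2 -0.1] turn [ 0.   -0.   -0.07]
```

Seated on the plate: 2 N up, against −3.8 N while carried. Now I'll slide towards the long fence (tool +y).

Emit:
arm_command:
  motion:
    - [0.0,[0,2,0],[0,0,0]]
    - [0.0,[0,2,0],[0,0,0]]
    - [0.0,[0,1.5,0],[0,0,0]]
    - [0,[0,0,0],[0,0,0]]
    - [0,[0,0,0],[0,0,0]]

```text
time: 16.25
tool_pos: [0.5717, -0.2438, 0.196]
tool_rot: [0.999, 0.036, 0.0, 0.0]
force: [1.0, 4.5, 4.0]
opening: 0.0572
```

```bash
python3 go.py .5798 -.2458 .196 4.25
```

```text
t 16.25 pos [ 571.7 -243.8  196. ] yaw 4.17 zax [ 0.001 -0.    -1.   ] F [1.  4.5 4. ] T [ 0.81 -0.09  0.01] open 57.2 q [-0.59  0.9 ]
shift(now axes) [ 7.9  2.6 -0. ] shift(target axes) [ 7.9  2.6 -0. ] turn [ 0.01 -0.04 -0.08]
```

Emit:
arm_command:
  motion:
    - [0.0,[0,1,0],[0,0,0]]
    - [0.0,[0,1,0],[0,0,0]]
    - [0.0,[0,0.5,0],[0,0,0]]
    - [0,[0,0,0],[0,0,0]]
    - [0,[0,0,0],[0,0,0]]

```text
time: 16.88
tool_pos: [0.5718, -0.246, 0.1959]
tool_rot: [0.999, 0.037, 0.0, -0.0]
force: [0.1, 7.7, 5.5]
opening: 0.057
```

```bash
python3 go.py .5798 -.2458 .196 4.25
```

```text
t 16.88 pos [ 571.8 -246.   195.9] yaw 4.18 zax [ 0.  0. -1.] F [0.1 7.7 5.5] T [ 0.85  0.02 -0.04] open 57.0 q [-0.6  0.9]
shift(now axes) [ 8.   0.4 -0. ] shift(target axes) [ 8.   0.4 -0.1] turn [-0.01 -0.02 -0.07]
```

Emit:
arm_command:
  motion:
    - [0.0,[0,1,0],[0,0,0]]
    - [0,[0,0,0],[0,0,0]]
    - [0,[0,0,0],[0,0,0]]

```text
time: 17.25
tool_pos: [0.5719, -0.2466, 0.196]
tool_rot: [0.999, 0.037, 0.0, -0.0]
force: [-0.7, 7.3, 6.1]
opening: 0.0572
```

```bash
python3 go.py .5798 -.2458 .196 4.25
```

```text
t 17.25 pos [ 571.9 -246.6  196. ] yaw 4.19 zax [-0.     0.001 -1.   ] F [-0.7  7.3  6.1] T [ 1.02 -0.    0.03] open 57.2 q [-0.6  0.9]
shift(now axes) [ 8.  -0.3 -0. ] shift(target axes) [ 8.  -0.3 -0. ] turn [-0.05 -0.   -0.06]
```

Emit:
arm_command:
  motion:
    - [0.0,[0,1,0],[0,0,0]]
    - [0,[0,0,0],[0,0,0]]
    - [0,[0,0,0],[0,0,0]]

```text
time: 17.62
tool_pos: [0.5719, -0.2469, 0.196]
tool_rot: [0.999, 0.037, -0.0, -0.001]
force: [-1.4, 10.6, 8.5]
opening: 0.057
```

```bash
python3 go.py .5798 -.2458 .196 4.25
```

```text
t 17.62 pos [ 571.9 -246.9  196. ] yaw 4.21 zax [-0.001  0.002 -1.   ] F [-1.4 10.6  8.5] T [1.63 0.08 0.11] open 57.0 q [-0.6  0.9]
shift(now axes) [ 7.9 -0.6 -0. ] shift(target axes) [ 7.9 -0.5 -0. ] turn [-0.13  0.02 -0.04]
```

Emit:
arm_command:
  motion:
    - [0.0,[0,-1,-0.5],[0,0,0]]
    - [0,[2,0,0],[0,0,0]]
    - [0,[2,0,0],[0,0,0]]
    - [0,[1.5,0,0],[0,0,0]]
    - [0,[0,0,0],[0,0,0]]

```text
time: 18.25
tool_pos: [0.5751, -0.2467, 0.196]
tool_rot: [0.999, 0.037, -0.004, -0.001]
force: [-15.2, 6.1, 14.5]
opening: 0.0571
```

```bash
python3 go.py .5798 -.2458 .196 4.25
```

```text
t 18.25 pos [ 575.1 -246.7  196. ] yaw 4.2 zax [-0.008  0.002 -1.   ] F [-15.2   6.1  14.5] T [ 0.72  1.95 -0.01] open 57.1 q [-0.59  0.91]
shift(now axes) [ 4.7 -0.5 -0. ] shift(target axes) [ 4.7 -0.5  0. ] turn [-0.15  0.42 -0.05]
```

Emit:
arm_command:
  motion:
    - [0.0,[1.5,0,0],[0,0,0]]
    - [0,[0,0,0],[0,0,0]]
    - [0,[0,0,0],[0,0,0]]

```text
time: 18.62
tool_pos: [0.5766, -0.2465, 0.196]
tool_rot: [0.999, 0.037, -0.004, -0.001]
force: [-15.4, 6.6, 14.1]
opening: 0.0569
```

```bash
python3 go.py .5798 -.2458 .196 4.25
```

```text
t 18.62 pos [ 576.6 -246.5  196. ] yaw 4.2 zax [-0.008  0.002 -1.   ] F [-15.4   6.6  14.1] T [0.82 1.99 0.02] open 56.9 q [-0.59  0.91]
shift(now axes) [ 3.3 -0.5 -0. ] shift(target axes) [ 3.3 -0.5  0. ] turn [-0.15  0.42 -0.05]
```

Emit:
arm_command:
  motion:
    - [0.0,[0,0,-0.8],[0,0,0]]
    - [0,[1,0,0],[0,0,0]]
    - [0,[1,0,0],[0,0,0]]
    - [0,[0,0,0],[0,0,0]]
    - [0,[0,0,0],[0,0,0]]

```text
time: 19.25
tool_pos: [0.5789, -0.2464, 0.1961]
tool_rot: [0.999, 0.037, -0.003, -0.001]
force: [-10.0, 5.1, 6.5]
opening: 0.0569
```

```bash
python3 go.py .5798 -.2458 .196 4.25; python3 -c "
from h import *
import cv2
c=cap('scene','scene11'); i=c['img'][210:290,235:335,::-1]; cv2.imwrite('pics/c15.png',cv2.resize(i,None,fx=7,fy=7))"
```

```text
t 19.25 pos [ 578.9 -246.4  196.1] yaw 4.19 zax [-0.006  0.002 -1.   ] F [-10.    5.1   6.5] T [0.67 1.3  0.03] open 56.9 q [-0.59  0.91]
shift(now axes) [ 1.  -0.5  0.1] shift(target axes) [ 1.  -0.5  0.1] turn [-0.14  0.35 -0.06]
```

View pics/c15.png

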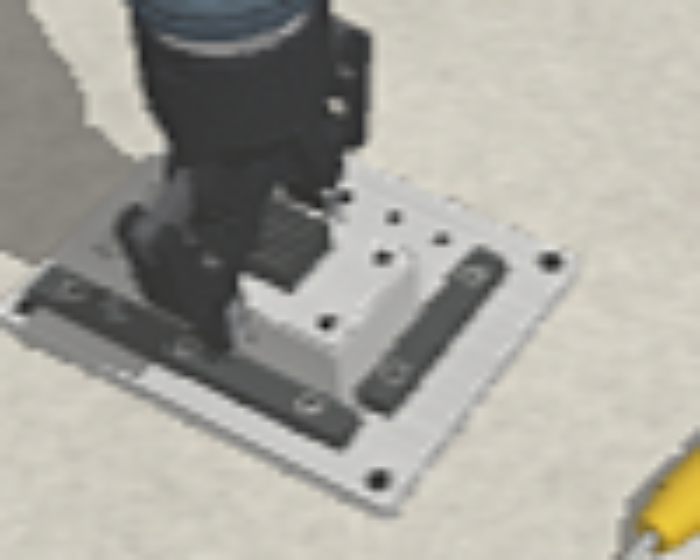

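```bash
cat > pv.py <<'E'
from h import *
import sys
c=load(sys.argv[1]); 
C=np.array([.6368,-.2706]); t=np.radians(4.25);X=np.array([np.cos(t),np.sin(t)]);Y=np.array([-np.sin(t),np.cos(t)])
S=12; x0,y0,w,h=255,225,60,48
i=cv2.resize(c["img"][y0:y0+h,x0:x0+w,::-1],None,fx=S,fy=S,interpolation=cv2.INTER_CUBIC)
def pt(x,y,z):
    p=proj(c,[*(C+X*x+Y*y),.012+z]); return tuple(int(v) for v in ((p-[x0,y0]+.5)*S))
dx,dy=(float(sys.argv[2])/1000,float(sys.argv[3])/1000) if len(sys.argv)>3 else (0,0)
for a,b,col in(((0,0,0),(0,0,.04),(0,0,255)),((0,0,.04),(0,.058,.04),(0,0,255)),((0,0,.04),(-.11,0,.04),(0,0,255)),((0,0,0),(0,.058,0),(0,0,255))):
    cv2.line(i,pt(a[0]+dx,a[1]+dy,a[2]),pt(b[0]+dx,b[1]+dy,b[2]),col,1)
for a,b in(((0,.008,.01),(0,.098,.01)),((-.152,0,.01),(.008,0,.01)),((0,.008,0),(0,.098,0))):
    cv2.line(i,pt(*a),pt(*b),(0,200,0),1)
cv2.imwrite(sys.argv[4] if len(sys.argv)>4 else "pics/pv.png",i)
E
python3 pv.py scene11 0 0 pics/pv11.png
```

```text
(no output)
```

View pics/pv11.png

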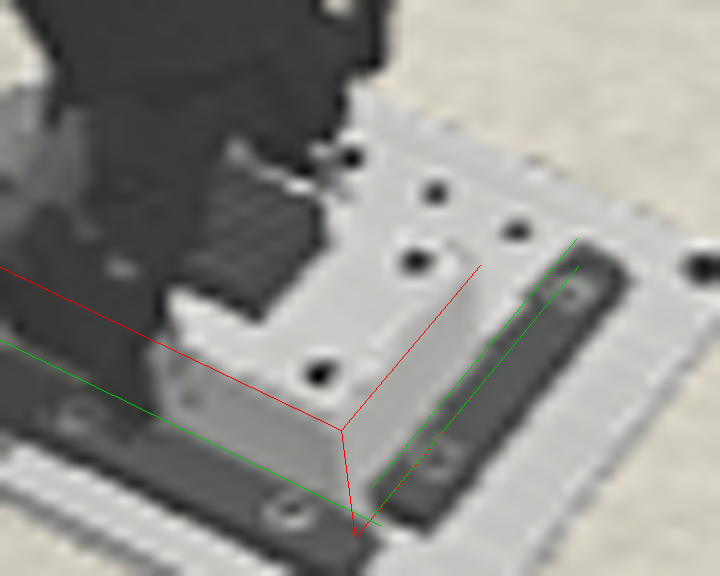

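Run:
```python
from h import *
c=load("scene11"); i=c["img"][225:273,255:315,::-1]
i=cv2.resize(i,None,fx=13,fy=12,interpolation=cv2.INTER_NEAREST) if 0 else cv2.resize(i,None,fx=12,fy=12,interpolation=cv2.INTER_CUBIC)
g=i.astype(np.float32); g=np.clip((g-60)*255/150,0,255); g=255*(g/255)**1.8
cv2.imwrite("pics/enh11.png",g.astype(np.uint8))
```

```text
(no output)
```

View pics/enh11.png

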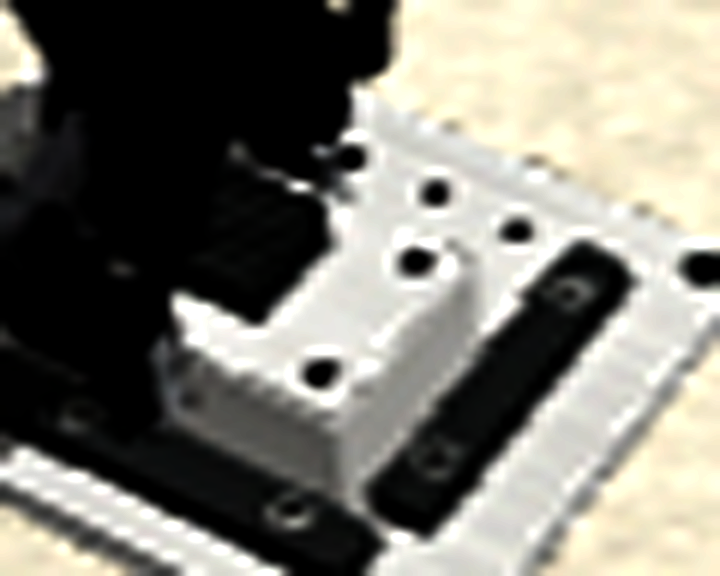

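Accounting for the lid thickness, the lid corner at (332,415) puts the box flush in y and about 2 mm short in x. I'll keep pushing in +x.

Emit:
arm_command:
  motion:
    - [0.0,[1,0,0],[0,0,0]]
    - [0,[0.5,0,0],[0,0,0]]
    - [0,[0,0,0],[0,0,0]]
    - [0,[0,0,0],[0,0,0]]

```text
time: 19.8
tool_pos: [0.5804, -0.2462, 0.1961]
tool_rot: [0.999, 0.037, -0.003, -0.001]
force: [-10.7, 4.9, 7.9]
opening: 0.0572
```

```bash
python3 go.py .5798 -.2458 .196 4.25
```

```text
t 19.8 pos [ 580.4 -246.2  196.1] yaw 4.19 zax [-0.006  0.002 -1.   ] F [-10.7   4.9   7.9] T [0.68 1.32 0.01] open 57.2 q [-0.59  0.91]
shift(now axes) [-0.5 -0.5  0.1] shift(target axes) [-0.5 -0.5  0.1] turn [-0.14  0.36 -0.06]
```

Emit:
arm_command:
  motion:
    - [0.0,[1,0,0],[0,0,0]]
    - [0,[0.5,0,0],[0,0,0]]
    - [0,[0,0,0],[0,0,0]]
    - [0,[0,0,0],[0,0,0]]

```text
time: 20.3
tool_pos: [0.5811, -0.2463, 0.1962]
tool_rot: [0.999, 0.037, -0.005, -0.001]
force: [-16.6, 4.4, 11.4]
opening: 0.0569
```

```bash
python3 go.py .5798 -.2458 .196 4.25
```

```text
t 20.3 pos [ 581.1 -246.3  196.2] yaw 4.2 zax [-0.009  0.002 -1.   ] F [-16.6   4.4  11.4] T [0.6  2.12 0.06] open 56.9 q [-0.59  0.91]
shift(now axes) [-1.2 -0.6  0.2] shift(target axes) [-1.2 -0.6  0.2] turn [-0.17  0.51 -0.05]
```

Emit:
arm_command:
  motion:
    - [0.0,[0.5,0.5,-0.5],[0,0,0]]
    - [0,[0.5,0.5,-0.3],[0,0,0]]
    - [0,[0,0.5,0],[0,0,0]]
    - [0,[0,0,0],[0,0,0]]
    - [0,[0,0,0],[0,0,0]]

```text
time: 20.92
tool_pos: [0.5815, -0.2467, 0.1962]
tool_rot: [0.999, 0.037, -0.006, -0.003]
force: [-18.8, 8.8, 12.3]
opening: 0.0568
```

```bash
python3 go.py .5798 -.2458 .196 4.25
```

```text
t 20.93 pos [ 581.5 -246.7  196.2] yaw 4.22 zax [-0.012  0.005 -1.   ] F [-18.8   8.8  12.3] T [0.99 2.51 0.01] open 56.8 q [-0.59  0.91]
shift(now axes) [-1.6 -1.   0.3] shift(target axes) [-1.6 -1.   0.2] turn [-0.32  0.65 -0.04]
```

Emit:
arm_command:
  motion:
    - [0.0,[0,0.5,-0.3],[0,0,0]]
    - [0,[0,0.5,-0.2],[0,0,0]]
    - [0,[0.5,0.5,0],[0,0,0]]
    - [0,[0,0,0],[0,0,0]]
    - [0,[0,0,0],[0,0,0]]

```text
time: 21.55
tool_pos: [0.5818, -0.2472, 0.1963]
tool_rot: [0.999, 0.037, -0.007, -0.004]
force: [-20.5, 12.9, 13.5]
opening: 0.0573
```

```bash
python3 go.py .5798 -.2458 .196 4.25; python3 -c "
from h import *
cap('scene','scene12');cap('top','top12')"; python3 pv.py scene12 0 0 pics/pv12.png; python3 go.py .5798 -.2458 .196 4.25
```

```text
t 21.55 pos [ 581.8 -247.2  196.3] yaw 4.23 zax [-0.013  0.007 -1.   ] F [-20.5  12.9  13.5] T [1.6  2.69 0.01] open 57.3 q [-0.59  0.91]
shift(now axes) [-1.9 -1.5  0.4] shift(target axes) [-1.9 -1.5  0.3] turn [-0.46  0.73 -0.03]
t 21.65 pos [ 581.8 -247.2  196.3] yaw 4.23 zax [-0.013  0.007 -1.   ] F [-20.4  13.3  14. ] T [ 1.59  2.69 -0.02] open 56.5 q [-0.59  0.91]
shift(now axes) [-1.9 -1.5  0.3] shift(target axes) [-1.9 -1.5  0.3] turn [-0.46  0.73 -0.03]
```

View pics/pv12.png

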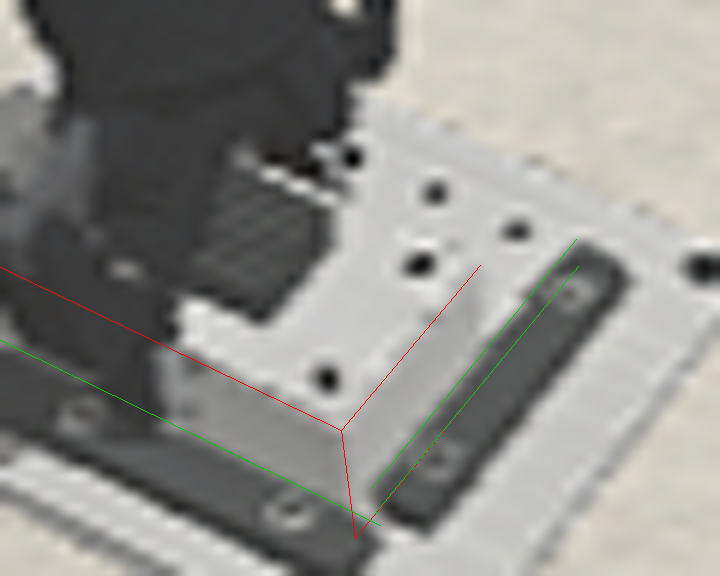

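The box now matches its predicted place in the image. Fz is 14 N, so plate friction could be carrying part of the push; I'll unload z a little and add lateral push for margin.

Emit:
arm_command:
  motion:
    - [0.0,[0,0,-0.6],[0,0,0]]
    - [0,[0.5,0.7,-0.4],[0,0,0]]
    - [0,[0.5,0.7,0],[0,0,0]]
    - [0,[0,0,0],[0,0,0]]
    - [0,[0,0,0],[0,0,0]]

```text
time: 22.28
tool_pos: [0.5822, -0.2476, 0.1964]
tool_rot: [0.999, 0.037, -0.008, -0.005]
force: [-22.8, 16.2, 12.7]
opening: 0.0576
```

```bash
python3 go.py .5798 -.2458 .196 4.25
```

```text
t 22.27 pos [ 582.2 -247.6  196.4] yaw 4.23 zax [-0.016  0.009 -1.   ] F [-22.8  16.2  12.7] T [ 2.09  2.85 -0.03] open 57.6 q [-0.59  0.91]
shift(now axes) [-2.3 -2.   0.5] shift(target axes) [-2.3 -2.   0.4] turn [-0.6   0.87 -0.03]
```

Emit:
arm_command:
  motion:
    - [0.0,[0,0,-0.3],[-0.2,0.3,0]]
    - [0,[0,0,-0.2],[-0.2,0.3,0]]
    - [0,[0,0,0],[0,0,0]]
    - [0,[0,0,0],[0,0,0]]

```text
time: 22.78
tool_pos: [0.5811, -0.2469, 0.1963]
tool_rot: [0.999, 0.037, -0.004, -0.003]
force: [-26.1, 16.3, 16.3]
opening: 0.057
```

```bash
python3 go.py .5798 -.2458 .196 4.25
```

```text
t 22.77 pos [ 581.1 -246.9  196.3] yaw 4.23 zax [-0.009  0.006 -1.   ] F [-26.1  16.3  16.3] T [ 2.87  4.03 -0.09] open 57.0 q [-0.59  0.91]
shift(now axes) [-1.3 -1.2  0.3] shift(target axes) [-1.3 -1.2  0.3] turn [-0.37  0.5  -0.02]
```

Emit:
arm_command:
  motion:
    - [0.0,[0,0,-0.6],[0,0,0]]
    - [0,[0,0,-0.6],[0,0,0]]
    - [0,[0,0,0],[0,0,0]]
    - [0,[0,0,0],[0,0,0]]

```text
time: 23.28
tool_pos: [0.5811, -0.247, 0.1964]
tool_rot: [0.999, 0.037, -0.004, -0.003]
force: [-22.8, 14.0, 7.5]
opening: 0.0568
```

```bash
python3 go.py .5798 -.2458 .196 4.25; python3 -c "
from h import *
cap('scene','scene13');cap('top','top13')
i=cv2.imread('pics/scene13.png'); cv2.imwrite('pics/c16.png',cv2.resize(i[205:295,230:340],None,fx=7,fy=6.6))"; python3 pv.py scene13 0 0 pics/pv13.png; python3 go.py .5798 -.2458 .196 4.25
```

```text
t 23.27 pos [ 581.1 -247.   196.4] yaw 4.22 zax [-0.009  0.006 -1.   ] F [-22.8  14.    7.5] T [ 2.52  3.31 -0.04] open 56.8 q [-0.59  0.91]
shift(now axes) [-1.2 -1.2  0.4] shift(target axes) [-1.2 -1.3  0.4] turn [-0.37  0.48 -0.03]
t 23.38 pos [ 581.1 -247.   196.4] yaw 4.22 zax [-0.009  0.006 -1.   ] F [-22.8  14.7   8. ] T [ 2.46  3.36 -0.05] open 57.2 q [-0.59  0.91]
shift(now axes) [-1.2 -1.3  0.4] shift(target axes) [-1.2 -1.3  0.4] turn [-0.36  0.48 -0.03]
```

View pics/pv13.png

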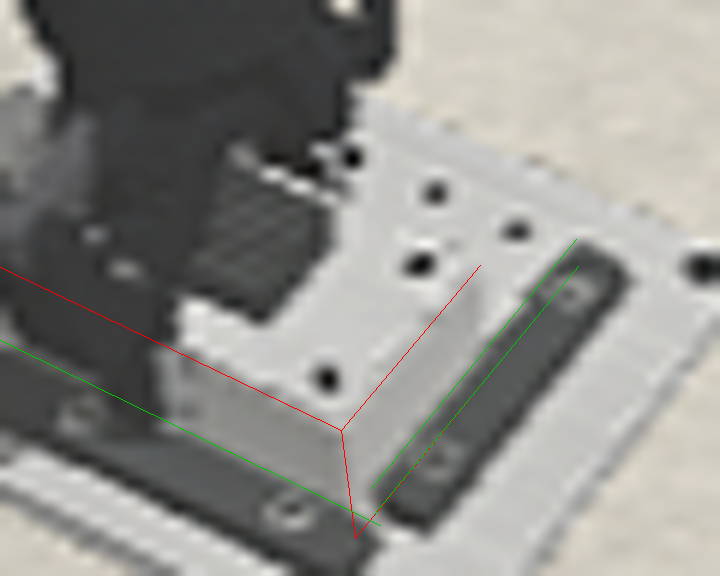

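View pics/top13.png

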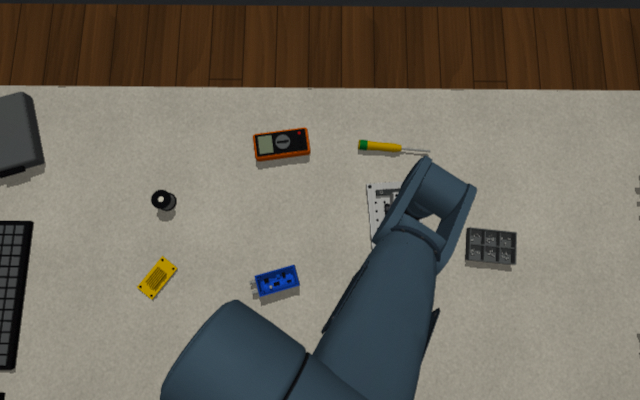

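Emit:
arm_command:
  motion:
    - [0.0,[0,0.4,0],[0,0,0]]
    - [0,[0,0,0],[0,0,0]]
    - [0,[0,0,0],[0,0,0]]
    - [0,[0,0,0],[0,0,0]]
    - [0,[0,0,0],[0,0,0]]

```text
time: 24.0
tool_pos: [0.5811, -0.2471, 0.1964]
tool_rot: [0.999, 0.037, -0.004, -0.003]
force: [-23.3, 17.2, 8.1]
opening: 0.057
```

```bash
python3 go.py .5798 -.2458 .196 4.25; python3 -c "
from bench import bot
print(bot.job_done())
s=bot.get_state(); print(s['time'],s['force'],s['tool_pos'])"
```

```text
t 24.0 pos [ 581.1 -247.1  196.4] yaw 4.23 zax [-0.009  0.006 -1.   ] F [-23.3  17.2   8.1] T [ 2.7   3.41 -0.04] open 57.0 q [-0.59  0.91]
shift(now axes) [-1.2 -1.4  0.4] shift(target axes) [-1.2 -1.4  0.4] turn [-0.4   0.49 -0.03]
the job is handed in; nothing more can be done
None
the job is handed in; nothing more can be done
```

I fitted the lid on the box and pushed the closed box into the fixture corner. I handed the job in at about 24 s with the fingers still gripping the box. No verdict came back.

**Lid:** I picked it up by the heat sink and lowered it in. It stopped hard at exactly the expected home height, with 15 N of resistance, and looked flat in the scene view afterwards.

**Box in the corner:** I gripped the box by its 58 mm width (opening read 57 mm), slid it to the long fence and then to the short fence.
- **Push:** the last forces on the tool were about 23 N from the short-fence side, 17 N from the long-fence side and 8 N upwards. The tool yaw was 4.23°, against 4.25° measured for the fixture.
- **Position:** the last picture shows the lid and box corner at the predicted place, to about 1 mm. It stayed there while the push rose from about 20/13 N to 23/14 N.

**Not confirmed:**
- **Fence forces:** the wrist force includes friction on the plate, so I could only infer that each fence takes more than 2 N.
- **Tilt:** the tool is leaning about 0.01 rad from the push, so the box may share that tilt (limit 0.05).
- **False alarm:** one mid-push check seemed to show the box 5–6 mm short. I had left the lid's height out of that check; corrected, it was about 2 mm short in x, so I kept pushing.

The multimeter, screw tray, screwdriver and solder reel look unmoved in the last top view. I also left the yellow lid and the blue box alone.

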